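Put the hand stamps away on the post office stamping desk

TASK

Clear the stamping desk at closing time: stand the two round-footed hand stamps in the block with the round wells and the two bar-footed hand stamps in the block with the oblong wells, one stamp to a well, and lay the flat stamp-pad tin in the low open tray. Everything must sit upright and flat on the floor of its place, and the ink bottle must be left standing where it is.

Things in the scene. Friction and masses are not known exactly. Their poses are not given: they have to be found in the camera images.
- round_stamp_large: Hand stamp with a round steel foot, 48 mm in diameter and 14 mm thick. Above the foot stands a turned wooden handle: a waist (16 to 22 mm across) from 14 to 35 mm up, then a straight round barrel 28 mm in diameter from 36 to 64 mm up; domed top at 71 mm. Mass about 0.16 kg. Stands upright at the start. Origin at the centre of the underside, z up along the handle.
- round_stamp_small: Hand stamp with a slightly smaller round steel foot, 42 mm in diameter and 14 mm thick. Above the foot stands a turned wooden handle: a waist (16 to 22 mm across) from 14 to 35 mm up, then a straight round barrel 28 mm in diameter from 36 to 64 mm up; domed top at 71 mm. Mass about 0.16 kg. Stands upright at the start. Origin at the centre of the underside, z up along the handle.
- bar_stamp_long: Hand stamp with an oblong steel foot, 66 mm (along its x) by 28 mm (along its y), 14 mm thick. Above the foot stands a turned wooden handle: a waist (16 to 22 mm across) from 14 to 35 mm up, then a straight round barrel 28 mm in diameter from 36 to 64 mm up; domed top at 71 mm. Mass about 0.16 kg. Stands upright at the start. Origin at the centre of the underside, z up along the handle.
- bar_stamp_short: Hand stamp with a slightly shorter oblong steel foot, 56 mm (along its x) by 28 mm (along its y), 14 mm thick. Above the foot stands a turned wooden handle: a waist (16 to 22 mm across) from 14 to 35 mm up, then a straight round barrel 28 mm in diameter from 36 to 64 mm up; domed top at 71 mm. Mass about 0.16 kg. Stands upright at the start. Origin at the centre of the underside, z up along the handle.
- pad_tin: Closed flat stamp-pad tin of bare aluminium with a grey panel on its lid, lying flat: 88 mm (along its x) by 58 mm (along its y), 28 mm high; the lid is the upper 11 mm, below it the tin is 2 mm narrower. About 0.12 kg. Origin at the centre of the underside, z up.
- round_rest: Fixed dark wooden block with two round wells, 90 mm (x) by 170 mm (y), 18 mm high. The wells are 67 mm in diameter and 12 mm deep (floor 6 mm above the block's underside), centred at y = -43 mm and y = +43 mm, x = 0. Origin at the centre of the block's underside.
- bar_rest: Fixed dark wooden block with two oblong wells, 108 mm (x) by 146 mm (y), 18 mm high. The wells are 86 mm long (along x) by 49 mm wide (along y) and 12 mm deep (floor 6 mm above the block's underside), centred at y = -37 mm and y = +37 mm, x = 0. Origin at the centre of the block's underside.
- tin_tray: Fixed low open tray of dark wood with a single bay, 88 mm (x) by 118 mm (y) outside and 80 by 110 mm inside; walls 4 mm thick, rim 10 mm above the table, inner floor 4 mm above the table. The tin's long side lies along the tray's y. Origin at the centre of the tray's underside.
- ink_bottle: Bystander: small amber glass ink bottle, 44 mm in diameter, black cap, 64 mm tall, standing loose among the things (0.15 kg). Origin at the centre of its underside. A loose cardboard-coloured tape roll (72 mm across, 24 mm high, not listed) lies among the things too.

How it is judged:
At the end, for the whole second after the job is handed in: Each round stamp stands in a round well and each bar stamp in an oblong well (centre within 15 mm, 17 along the bars), one to a well, foot on its floor within 4 mm; the tin lies in the tray within 20 mm of its centre, on its floor within 3 mm; all within 0.1 rad of upright, at rest, released (x of round_stamp_large in the frame of round_rest between -0.015 and 0.015 m and z of round_stamp_large in the frame of round_rest between 0.002 and 0.01 m and (y of round_stamp_large in the frame of round_rest between -0.058 and -0.028 m or y of round_stamp_large in the frame of round_rest between 0.028 and 0.058 m) and angle between each of round_stamp_large, round_stamp_small, bar_stamp_long, bar_stamp_short, pad_tin's own z axis and vertical below 0.1 rad and linear speed of each of round_stamp_large, round_stamp_small, bar_stamp_long, bar_stamp_short, pad_tin below 0.02 m/s and angular speed of each of round_stamp_large, round_stamp_small, bar_stamp_long, bar_stamp_short, pad_tin below 0.2 rad/s and x of round_stamp_small in the frame of round_rest between -0.015 and 0.015 m and z of round_stamp_small in the frame of round_rest between 0.002 and 0.01 m and (y of round_stamp_small in the frame of round_rest between -0.058 and -0.028 m or y of round_stamp_small in the frame of round_rest between 0.028 and 0.058 m) and x of bar_stamp_long in the frame of bar_rest between -0.017 and 0.017 m and z of bar_stamp_long in the frame of bar_rest between 0.002 and 0.01 m and (y of bar_stamp_long in the frame of bar_rest between -0.052 and -0.022 m or y of bar_stamp_long in the frame of bar_rest between 0.022 and 0.052 m) and x of bar_stamp_short in the frame of bar_rest between -0.017 and 0.017 m and z of bar_stamp_short in the frame of bar_rest between 0.002 and 0.01 m and (y of bar_stamp_short in the frame of bar_rest between -0.052 and -0.022 m or y of bar_stamp_short in the frame of bar_rest between 0.022 and 0.052 m) and x of pad_tin in the frame of tin_tray between -0.02 and 0.02 m and y of pad_tin in the frame of tin_tray between -0.02 and 0.02 m and z of pad_tin in the frame of tin_tray between 0.001 and 0.007 m); the robot touches nothing.
It fails at once if the ink bottle is knocked over or shifted by more than 40 mm (angle between ink_bottle's own z axis and vertical above 0.5 rad or distance of ink_bottle from where it was at the start of the episode above 0.04 m).
It also fails if it takes over 120 s, if anything falls off the work surface, if the arm or the gripper's body presses on something with over 40 N, if the wrist force passes 120 N, or if a joint passes its speed limit or range.

ROBOT

A 7-joint arm with a two-finger parallel gripper is mounted at the origin on the work surface. World frame = base frame: x ahead of the robot, y to its left, z up, the work surface at z = 0. Lengths are in m, angles in rad, forces in N, time in s.
With the tool pointing down it reaches from about 0.35 to 0.9 m from the base axis. Payload 8.1 kg.
Tool frame: the origin (TCP) lies on the centre line of the jaws, within the pads' length; the fingertips stand arm.tip_extent ahead of it and the grasp point (between the pads) lies 3 mm ahead of it (arm.tip_extent is the distance from the TCP to the fingertips, in m); y points along the fingers, z is the direction in which the jaws open and shut, and the axes are right-handed (so a half turn about y gives the same grasp; the last joint's range is limited). The gripper opens to 92 mm and grips with 3 to 60 N. Pads are 19 mm wide; open, the fingers measure 130 mm over their backs; the gripper's body (75 mm by 190 mm) begins 47 mm behind the grasp point.
Start: joints at [1.171, 0.434, 0.025, 1.573, -0.012, 1.134, -0.075], TCP at [0.183, -0.598, 0.218] pointing down, gripper open.
Joint ranges: [-2.62, 2.62], [-0.44, 2.09], [-1.27, 1.32], [0.08, 2.57], [-1.32, 4.46], [0.12, 2], [-2.74, 2.74]. Speed limits (rad/s): [2.22, 2.22, 3.01, 3.01, 3.14, 3.14, 3.14].

INTERFACE

Orientations are given as a rotation vector (axis times angle).
In Python, from cell import observe, get_image, sign_off, boxes_of, place_of, arm gives the robot as it stands.
- The arm moves only by the tool arm_command, never from a script. Its argument "plan" is a list of rows, each a list of 2 entries, a list of its own where there are three numbers: the shift along the tool's x, y, z in m, then the turn, a rotation vector about the tool's x, y, z in degrees. In form: [[[tx, ty, tz], [ax, ay, az]], ...]. A call has 1 to 5 rows; each row is the pose to reach, as a shift and turn from the pose commanded when the call began, along the tool's axes at that moment; what a row does not reach only later rows make up. A row lasts 1/10 s, in which the tool goes at most 50 mm and 8.59 degrees, less where a joint would pass 70% of its speed; a pose out of reach is approached as far as the arm can. A call with a gripper value outside its range is refused whole. "fingers" is the closure, from -1 (fully open) to 1 (shut), set as the call begins (left out, the last holds). The fingers move at their own pace and stop on an object; "squeeze" is the grip in N (left out, the last holds). Time passes only in rows, so rows that repeat a pose let the fingers close. It gives the time, the measured TCP pose, the force and the opening at its end, in the units of the state.
- observe(): the state, without advancing time (a new reading comes with each control period).
- get_image(name): name is "scene" or "top"; returns a dict with "color" (400x640x3 uint8, red, green, blue), "camera_matrix" (3x3 intrinsics, pixels), "world_to_cam" (4x4, takes a point from world to camera coordinates). Camera axes: x right, y up, looking along -z (the intrinsics and any distortion apply to the point x, -y, -z); pixel columns grow to the right and rows downward; lengths in m; the calibration is good to about 2 mm. A picture is of the moment at which its call begins. There is no depth.
- sign_off(): hands the job in, once; it reports no verdict.
Trained networks look in a picture, given as the dict that the camera call returned (one of the last four; its "shot" number tells which), for a name from the list of things; names that differ only in an ending like _2 or _b are one class to them, and where a whole thing is asked for, a point or a joint stands for the part that bears it (a point fixed in the world has none). Each returns a list of dicts, best first, with "confidence" (0 to 1); they miss things now and then, are a little off and sometimes report something else, mostly with a low value. They report only what shows in the picture. A call takes as long as a camera call.
- boxes_of(picture, thing): "point" ([column, row] in pixels, amid what is visible of it).
- place_of(picture, thing): "point" ([column, row] in pixels: a listed point, or the origin of a listed thing).
The state is a dict: "clock": time; "joints": joint angles; "dq": joint speeds; "joint_efforts": joint torques, N m; "position": TCP position; "ee_rot": TCP orientation; "force": force on the tool from outside, world axes, zero at the start; "ft_torque": the same for the moment, N m; "width": opening from 0.0 (shut) to 1.0 (fully open).
Only numpy, scipy, OpenCV 4.12 (cv2) and the standard library are available. Lean on these libraries where they do the work, as an engineer would, in place of code of your own. Each camera call takes 0.05 s, during which the arm holds its last target.

## Working session

There is one attempt and no reset: what is moved stays moved. The work goes in short steps, Python scripts to look and compute and a tool call to move; the robot and the scene stay as the last step left them, time stands still between calls to the robot, and variables do not carry over. Pictures are saved under pics/ and viewed, and the job is handed in when it is done.

Besides the shell and the picture viewer there is one more tool, called after ">>>" in YAML: its name, and indented under it one key for each argument. arm_command: Moves the arm, as the interface text tells. Its arguments: {"type":"object","properties":{"plan":{"type":"array","items":{"type":"array"}},"fingers":{"type":"number"},"squeeze":{"type":"number"}},"required":["plan"]}

```bash
ls; mkdir -p pics; cat > look.py <<'E'
import numpy as np,cv2,sys
from cell import observe,get_image,boxes_of,place_of,arm
E
python3 - <<'E'
from look import *
s=observe();print(s);print(arm, getattr(arm,'tip_extent',None))
for n in("scene","top"):
    p=get_image(n);cv2.imwrite(f"pics/{n}0.png",p["color"][:,:,::-1]);print(n,p["camera_matrix"],p["world_to_cam"],p.keys())
    for t in "round_stamp_large round_stamp_small bar_stamp_long bar_stamp_short pad_tin round_rest bar_rest tin_tray ink_bottle".split():
        print(t,[(np.round(d["point"],1).tolist(),round(d["confidence"],2)) for d in place_of(p,t)[:3]])
E
```

```text
pics
{'clock': 0.0, 'joints': array([ 1.17140672,  0.43523363,  0.02494123,  1.57406581, -0.01158445,
        1.13397553, -0.07508489]), 'dq': array([ 0.00041726, -0.00024677, -0.00058132,  0.00098833, -0.00119722,
        0.00089061, -0.00241454]), 'joint_efforts': array([-1.32216741e-03, -6.67876625e+01,  9.85247120e-01, -3.14469767e+01,
       -6.02540793e-02,  4.23989247e-02,  1.37798843e-04]), 'position': array([ 0.18259428, -0.59720852,  0.21765009]), 'ee_rot': array([-0.30861714,  2.06355437, -2.06044048]), 'force': array([-0.5941402 , -0.79424384,  0.18600424]), 'ft_torque': array([-0.00264244, -0.03046944, -0.00965024]), 'width': 0.9983950181218814}
<Robot object at 0x7fd77f15fe00> 0.022
scene [[430.26598401   0.         317.23795309]
 [  0.         430.26598401 204.29796562]
 [  0.           0.           1.        ]] [[-0.67908577  0.7340247   0.0070901   0.32576009]
 [-0.58213166 -0.54439504  0.60395097  0.27250164]
 [ 0.44717474  0.40600713  0.79698994 -1.30752103]
 [ 0.          0.          0.          1.        ]] dict_keys(['color', 'camera_matrix', 'world_to_cam'
[... 527 characters left out ...]
-0.02422029 -0.99949931 -0.02035944  0.04041846]
 [ 0.98477026 -0.02736072  0.17169428 -0.53633529]
 [-0.17216537 -0.01589088  0.98493988 -0.9726316 ]
 [ 0.          0.          0.          1.        ]] dict_keys(['color', 'camera_matrix', 'world_to_cam', 'shot'])
round_stamp_large [([488.1, 215.1], 0.63)]
round_stamp_small [([278.0, 249.9], 0.46)]
bar_stamp_long [([224.5, 251.8], 0.61), ([169.4, 226.3], 0.39)]
bar_stamp_short [([391.1, 244.2], 0.85)]
pad_tin [([325.1, 238.5], 0.93)]
round_rest [([235.4, 173.4], 0.74), ([325.0, 239.0], 0.56), ([388.0, 244.7], 0.15)]
bar_rest [([331.2, 169.8], 0.83), ([280.4, 250.1], 0.27)]
tin_tray [([430.3, 166.6], 0.56)]
ink_bottle [([169.0, 223.3], 0.71)]
```

View pics/scene0.png

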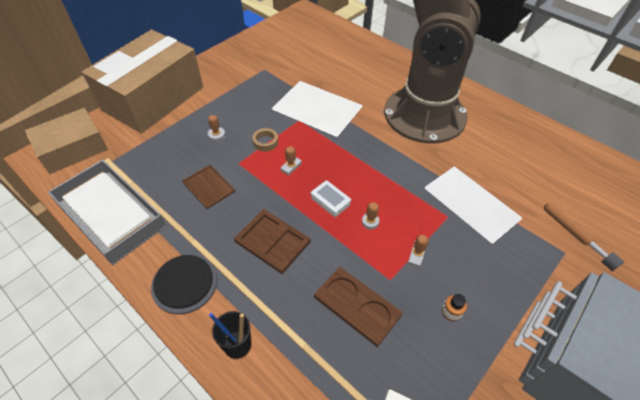

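View pics/top0.png

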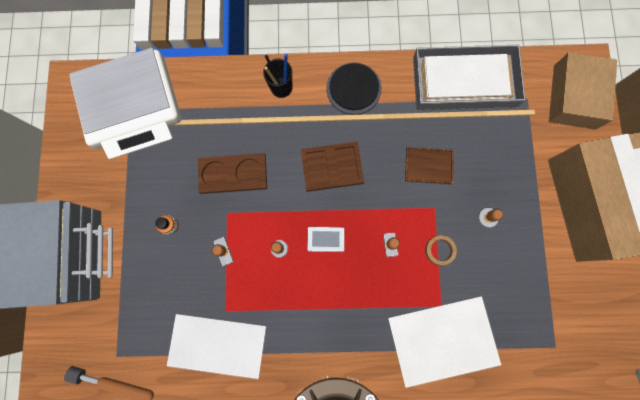

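The scene view shows three dark rests, four stamps, the tin and the bottle (447,312). The top view shows the round rest (233,173), bar rest (331,167), tray (429,166), stamps (222,250), (278,248), (391,244), (490,216), tin (326,239), bottle (167,224) and tape roll (441,250).

```bash
cat >> look.py <<'E'
def tocam(p,P):
    P=np.atleast_2d(P);W=p["world_to_cam"];K=p["camera_matrix"]
    c=P@W[:3,:3].T+W[:3,3]; d=np.c_[c[:,0],-c[:,1],-c[:,2]]
    q=d@K.T; return q[:,:2]/q[:,2:]
def back(p,uv,z):
    W=p["world_to_cam"];K=p["camera_matrix"];uv=np.atleast_2d(uv).astype(float)
    d=np.c_[uv,np.ones(len(uv))]@np.linalg.inv(K).T; d=d*[1,-1,-1]
    R=W[:3,:3];o=-R.T@W[:3,3];d=d@R
    return o+d*((z-o[2])/d[:,2])[:,None]
TH="round_stamp_large round_stamp_small bar_stamp_long bar_stamp_short pad_tin round_rest bar_rest tin_tray ink_bottle".split()
def rectify(p,z,x0,x1,y0,y1,s=1000):
    # metric topdown: row0=x1, col0=y1
    c=[[x1,y1,z],[x1,y0,z],[x0,y0,z],[x0,y1,z]]
    src=tocam(p,np.array(c,float)).astype(np.float32)
    w,h=int((y1-y0)*s),int((x1-x0)*s)
    H=cv2.getPerspectiveTransform(src,np.array([[0,0],[w,0],[w,h],[0,h]],np.float32))
    return cv2.warpPerspective(p["color"],H,(w,h),flags=cv2.INTER_CUBIC)[:,:,::-1].copy()
E
python3 - <<'E'
from look import *
for n in("scene","top"):
    p=get_image(n)
    for t in TH:
        z={"round_rest":0,"bar_rest":0,"tin_tray":0}.get(t,0)
        for d in place_of(p,t)[:2]: print(n,t,np.round(back(p,d["point"],z)[0],3),round(d["confidence"],2))
    # foot-top plane of stamps
    for z,nm in((0.014,"foot"),(0.018,"rest")):
        im=rectify(p,z,0.33,0.73,-0.42,0.38); 
        for k in range(0,400,50): cv2.line(im,(0,k),(6,k),(0,255,0),1)
        for k in range(0,800,50): cv2.line(im,(k,0),(k,6),(0,255,0),1)
        cv2.imwrite(f"pics/r_{n}_{nm}.png",im)
E
```

```text
scene round_stamp_large [ 0.488 -0.388  0.   ] 0.67
scene round_stamp_small [0.423 0.12  0.   ] 0.68
scene bar_stamp_long [0.426 0.257 0.   ] 0.59
scene bar_stamp_short [ 0.426 -0.143 -0.   ] 0.75
scene pad_tin [ 0.446  0.019 -0.   ] 0.62
scene round_rest [0.618 0.252 0.   ] 0.64
scene bar_rest [ 0.633 -0.011 -0.   ] 0.58
scene tin_tray [ 0.626 -0.243  0.   ] 0.67
scene ink_bottle [0.485 0.398 0.   ] 0.86
scene ink_bottle [ 0.625 -0.252  0.   ] 0.54
top round_stamp_large [ 0.498 -0.39   0.   ] 0.84
top round_stamp_small [0.425 0.138 0.   ] 0.57
top bar_stamp_long [ 0.437 -0.149  0.   ] 0.71
top bar_stamp_long [0.428 0.259 0.   ] 0.63
top bar_stamp_short [ 0.426 -0.14   0.   ] 0.68
top bar_stamp_short [0.489 0.404 0.   ] 0.34
top pad_tin [0.452 0.019 0.   ] 0.88
top round_rest [0.622 0.24  0.   ] 0.78
top bar_rest [ 0.632 -0.002  0.   ] 0.55
top tin_tray [ 0.627 -0.254  0.   ] 0.91
top ink_bottle [0.49  0.406 0.   ] 0.68
```

View pics/r_top_foot.png

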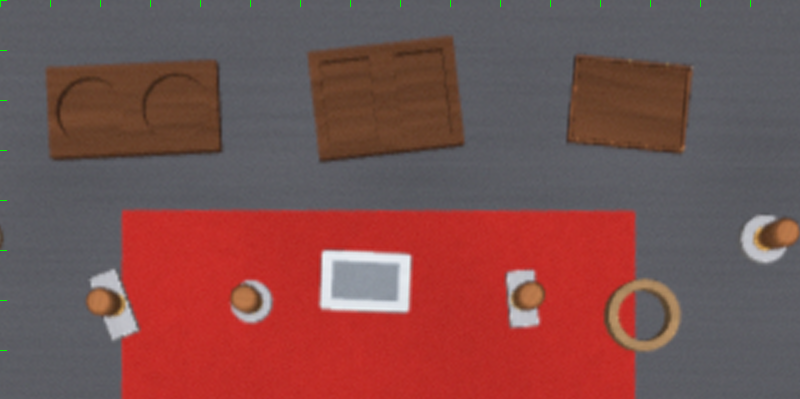

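View pics/r_scene_foot.png

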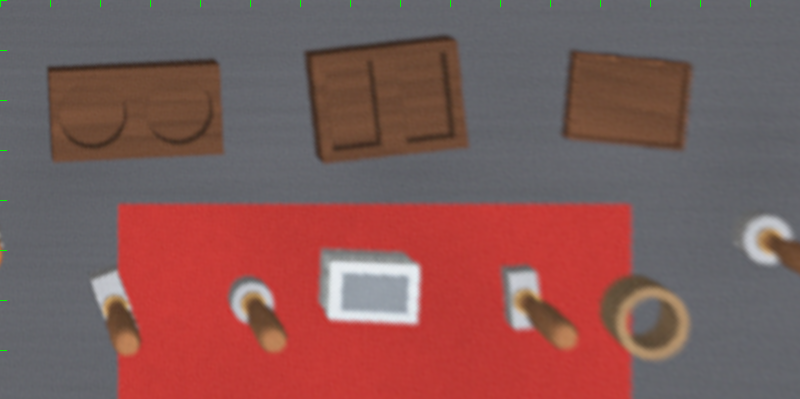

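Both rectified views agree on the stamp feet. Next I'll fit the rests and the tin on their own height planes.

```bash
python3 - <<'E'
from look import *
p=get_image("top")
R=cv2.Rodrigues(observe()["ee_rot"])[0];print(R.round(3))
def fit(z,box,f,nm):
    im=rectify(p,z,*box,s=2000); m=f(cv2.GaussianBlur(im,(5,5),0).astype(int)).astype(np.uint8)
    m=cv2.morphologyEx(m,cv2.MORPH_OPEN,np.ones((9,9)));m=cv2.morphologyEx(m,cv2.MORPH_CLOSE,np.ones((25,25)))
    c=max(cv2.findContours(m,0,1)[0],key=cv2.contourArea)
    (u,v),(w,h),a=cv2.minAreaRect(c)
    y=box[3]-u/2000;x=box[1]-v/2000
    print(nm,"x,y",round(x,4),round(y,4),"size",w/2,h/2,"angle(img)",a)
brown=lambda i:(i[:,:,2]-i[:,:,0]>35)
fit(.018,(.53,.73,.14,.36),brown,"round")
fit(.018,(.53,.73,-.10,.10),brown,"bar")
fit(.010,(.53,.73,-.34,-.16),brown,"tray")
fit(.028,(.36,.52,-.07,.11),lambda i:i[:,:,0]>110,"tin")
light=lambda i:(i.min(2)>135)
for nm,b in dict(L=(.42,.56,-.44,-.34),S=(.38,.48,.08,.18),BL=(.37,.48,.21,.33),BS=(.37,.48,-.2,-.09)).items(): fit(.014,b,light,nm)
E
```

```text
[[-0.956  0.     0.292]
 [-0.292 -0.    -0.956]
 [ 0.    -1.     0.   ]]
round x,y 0.6201 0.2465 size 90.52501678466797 169.70872497558594 angle(img) 87.40919494628906
bar x,y 0.6311 -0.0055 size 108.3414306640625 145.05638122558594 angle(img) 83.61583709716797
tray x,y 0.6276 -0.2504 size 118.26875305175781 88.04320526123047 angle(img) 5.552970886230469
tin x,y 0.4473 0.0148 size 89.3157730102539 60.39239501953125 angle(img) 1.7899105548858643
L x,y 0.4896 -0.3799 size 48.12672424316406 37.88946533203125 angle(img) 73.1416015625
S x,y 0.4252 0.1234 size 26.145418167114258 40.47386169433594 angle(img) 27.681062698364258
BL x,y 0.4062 0.2596 size 25.973575592041016 28.50412368774414 angle(img) 68.62937927246094
BS x,y 0.4128 -0.1438 size 28.8792724609375 18.571733474731445 angle(img) 2.6025619506835938
```

>>> arm_command:
  plan:
    - [[-0.05,0,-0.016],[0,-8.5,0]]
    - [[-0.1,0,-0.032],[0,-17,0]]
    - [[-0.15,0.01,-0.048],[0,-25.5,0]]
    - [[-0.2,0.02,-0.064],[0,-34,0]]
    - [[-0.24,0.03,-0.077],[0,-42,0]]
  fingers: -1
  squeeze: 25

```text
clock: 2.55
position: [0.3874, -0.4556, 0.1898]
ee_rot: [-0.906, 1.59, -1.593]
force: [0.3, -0.0, 0.3]
width: 1.003
```

```bash
cat > go.py <<'E'
# usage: go.py x y z [yawdeg of tool z]  -> shift in tool axes, turn about tool y (for a move that keeps tool down)
from look import *
a=[float(v) for v in sys.argv[1:]]
s=observe();R=cv2.Rodrigues(s["ee_rot"])[0]
print("pos",s["position"].round(4),"yaw",round(np.degrees(np.arctan2(R[1,2],R[0,2])),2),"tilt",np.degrees(np.arccos(-R[2,1])).round(2),"w",round(s["width"],3),"F",s["force"].round(1),"t",round(s["clock"],2))
if len(a)>=3:
    print("shift",(R.T@(np.array(a[:3])-s["position"])).round(4))
    if len(a)>3:
        Rt=np.array([[0,0,1],[-1,0,0],[0,-1,0.]]);t=np.radians(a[3]);Rz=np.array([[np.cos(t),-np.sin(t),0],[np.sin(t),np.cos(t),0],[0,0,1]])
        print("turn",np.degrees(cv2.Rodrigues(R.T@Rz@Rt)[0].ravel()).round(2))
E
python3 go.py .490 -.386 .16 0
```

```text
pos [ 0.3874 -0.4556  0.1898] yaw -30.67 tilt 0.08 w 1.003 F [ 0.3 -0.   0.3] t 2.55
shift [-0.1123  0.0298  0.0527]
turn [ -0.07 -30.67   0.04]
```

>>> arm_command:
  plan:
    - [[-0.04,0.01,0.019],[0,-8,0]]
    - [[-0.08,0.02,0.038],[0,-16,0]]
    - [[-0.1123,0.03,0.0527],[0,-24,0]]
    - [[-0.1123,0.03,0.0527],[0,-30.7,0]]
    - [[-0.1123,0.03,0.0527],[0,-30.7,0]]

```text
clock: 3.05
position: [0.4895, -0.3866, 0.159]
ee_rot: [-1.208, 1.211, -1.209]
force: [-0.5, -0.0, -0.0]
width: 0.997
```

```bash
python3 go.py .490 -.386 .053 0
```

```text
pos [ 0.4895 -0.3866  0.159 ] yaw -0.07 tilt 0.05 w 0.997 F [-0.5 -0.  -0. ] t 3.05
shift [-0.0005  0.106   0.0005]
turn [ 0.02 -0.07 -0.05]
```

>>> arm_command:
  plan:
    - [[0,0.04,0],[0,0,0]]
    - [[0,0.075,0],[0,0,0]]
    - [[0,0.106,0],[0,0,0]]
    - [[0,0.106,0],[0,0,0]]

```text
clock: 3.45
position: [0.485, -0.3874, 0.0498]
ee_rot: [-1.207, 1.223, -1.212]
force: [-0.7, -1.3, 0.1]
width: 1.0
```

>>> arm_command:
  plan:
    - [[0,0,0],[0,0,0]]
    - [[0,0,0],[0,0,0]]
    - [[0,0,0],[0,0,0]]
    - [[0,0,0],[0,0,0]]
    - [[0,0,0],[0,0,0]]
  fingers: 1
  squeeze: 25

```text
clock: 3.95
position: [0.4891, -0.3879, 0.0544]
ee_rot: [-1.206, 1.212, -1.214]
force: [-0.2, 0.3, -0.1]
width: 0.615
```

>>> arm_command:
  plan:
    - [[0,0,0],[0,0,0]]
    - [[0,0,0],[0,0,0]]
    - [[0,0,0],[0,0,0]]
    - [[0,0,0],[0,0,0]]
    - [[0,0,0],[0,0,0]]

```text
clock: 4.45
position: [0.489, -0.3875, 0.0536]
ee_rot: [-1.207, 1.213, -1.213]
force: [0.4, 0.2, -0.4]
width: 0.291
```

>>> arm_command:
  plan:
    - [[0,0,0],[0,0,0]]
    - [[0,-0.01,0],[0,0,0]]
    - [[0,-0.04,0],[0,0,0]]
    - [[0,-0.07,0],[0,0,0]]
    - [[0,-0.1,0],[0,0,0]]

```text
clock: 4.95
position: [0.4883, -0.3873, 0.155]
ee_rot: [-1.207, 1.214, -1.212]
force: [0.2, -0.2, -1.9]
width: 0.292
```

```bash
python3 go.py .622 .2035 .15 0
```

```text
pos [ 0.4883 -0.3873  0.155 ] yaw -0.29 tilt 0.04 w 0.292 F [ 0.2 -0.2 -1.9] t 4.95
shift [-0.5915  0.0052  0.1306]
turn [ 0.03 -0.29 -0.02]
```

>>> arm_command:
  plan:
    - [[-0.04,0,0.009],[0,0,0]]
    - [[-0.08,0,0.018],[0,0,0]]
    - [[-0.12,0,0.027],[0,0,0]]
    - [[-0.16,0,0.036],[0,0,0]]
    - [[-0.2,0,0.045],[0,0,0]]

```text
clock: 5.45
position: [0.5347, -0.1863, 0.1542]
ee_rot: [-1.207, 1.213, -1.213]
force: [-0.2, -0.0, -1.4]
width: 0.294
```

>>> arm_command:
  plan:
    - [[-0.04,0,0.009],[0,0,0]]
    - [[-0.08,0,0.018],[0,0,0]]
    - [[-0.12,0,0.027],[0,0,0]]
    - [[-0.16,0,0.036],[0,0,0]]
    - [[-0.2,0,0.045],[0,0,0]]

```text
clock: 5.95
position: [0.5808, 0.0134, 0.1541]
ee_rot: [-1.207, 1.213, -1.214]
force: [1.3, -0.0, -2.4]
width: 0.294
```

```bash
python3 go.py .622 .2035 .13 0
```

```text
pos [0.5808 0.0134 0.1541] yaw -0.31 tilt 0.03 w 0.294 F [ 1.3 -0.  -2.4] t 5.95
shift [-0.1904  0.0241  0.0402]
turn [-0.   -0.31  0.03]
```

>>> arm_command:
  plan:
    - [[-0.045,0.004,0.01],[0,0,0]]
    - [[-0.09,0.008,0.02],[0,0,0]]
    - [[-0.135,0.012,0.03],[0,0,0]]
    - [[-0.18,0.018,0.038],[0,0,0]]
    - [[-0.19,0.024,0.04],[0,0,0]]

```text
clock: 6.45
position: [0.6209, 0.2095, 0.1301]
ee_rot: [-1.207, 1.21, -1.204]
force: [-1.2, 0.1, -0.8]
width: 0.292
```

```bash
python3 go.py .622 .2035 .0605 0; python3 - <<'E'
from look import *
p=get_image("top");cv2.imwrite("pics/t1.png",cv2.resize(p["color"][120:320,120:460,::-1],None,fx=2,fy=2))
E
```

```text
pos [0.6209 0.2095 0.1301] yaw 0.1 tilt 0.27 w 0.292 F [-1.2  0.1 -0.8] t 6.45
shift [0.0064 0.0695 0.0011]
turn [-0.    0.1  -0.27]
```

View pics/t1.png

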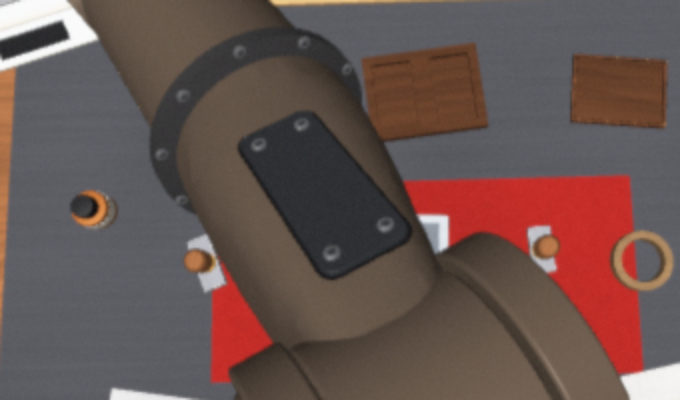

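The arm hides the well here, but nothing else has moved. I'll let it settle and descend.

```bash
python3 go.py .622 .2035 .0605 0
```

```text
pos [0.6205 0.208  0.1287] yaw 0.08 tilt 0.19 w 0.291 F [ 0.1  0.7 -2.6] t 6.5
shift [0.0047 0.0682 0.0016]
turn [ 0.09  0.08 -0.17]
```

>>> arm_command:
  plan:
    - [[0,0.015,0],[0,0,0]]
    - [[0,0.03,0],[0,0,0]]
    - [[0,0.03,0],[0,0,0]]

```text
clock: 6.8
position: [0.6204, 0.1982, 0.0965]
ee_rot: [-1.211, 1.217, -1.215]
force: [0.1, -0.6, -1.4]
width: 0.288
```

```bash
python3 go.py .622 .2035 .0605 0
```

```text
pos [0.6204 0.1982 0.0965] yaw -0.45 tilt 0.31 w 0.288 F [ 0.1 -0.6 -1.4] t 6.8
shift [-0.0054  0.036   0.0017]
turn [ 0.25 -0.45  0.19]
```

>>> arm_command:
  plan:
    - [[0,0.01,0],[0,0,0]]
    - [[0,0.01,0],[0,0,0]]
    - [[0,0.01,0],[0,0,0]]
    - [[0,0.01,0],[0,0,0]]

```text
clock: 7.2
position: [0.6222, 0.2017, 0.09]
ee_rot: [-1.206, 1.213, -1.213]
force: [-0.1, 0.8, -1.4]
width: 0.291
```

```bash
python3 go.py .622 .2035 .0605 0
```

```text
pos [0.6222 0.2017 0.09  ] yaw -0.31 tilt 0.04 w 0.291 F [-0.1  0.8 -1.4] t 7.2
shift [-0.0018  0.0295 -0.0002]
turn [-0.04 -0.31 -0.01]
```

>>> arm_command:
  plan:
    - [[-0.001,0.01,0],[0,0,0]]
    - [[-0.002,0.02,0],[0,0,0]]
    - [[-0.002,0.026,0],[0,0,0]]
    - [[-0.002,0.029,0],[0,0,0]]
    - [[-0.002,0.029,0],[0,0,0]]

```text
clock: 7.7
position: [0.6217, 0.2037, 0.06]
ee_rot: [-1.207, 1.213, -1.213]
force: [-0.1, 0.6, -1.2]
width: 0.291
```

```bash
python3 go.py .622 .2035 .0596 0
```

```text
pos [0.6217 0.2037 0.06  ] yaw -0.29 tilt 0.04 w 0.291 F [-0.1  0.6 -1.2] t 7.7
shift [0.0002 0.0004 0.0003]
turn [ 0.03 -0.29  0.02]
```

>>> arm_command:
  plan:
    - [[0,0,0],[0,0,0]]
    - [[0,0,0],[0,0,0]]
    - [[0,0,0],[0,0,0]]
    - [[0,0,0],[0,0,0]]
    - [[0,0,0],[0,0,0]]
  fingers: -1

```text
clock: 8.2
position: [0.622, 0.2038, 0.0607]
ee_rot: [-1.206, 1.213, -1.213]
force: [-1.0, -0.2, 0.1]
width: 0.677
```

>>> arm_command:
  plan:
    - [[0,-0.03,0],[0,0,0]]
    - [[0,-0.07,0],[0,0,0]]
    - [[0,-0.1,0],[0,0,0]]
    - [[0.035,-0.1,-0.03],[0,0,0]]
    - [[0.07,-0.1,-0.07],[0,0,0]]

```text
clock: 8.7
position: [0.5547, 0.1362, 0.1615]
ee_rot: [-1.204, 1.211, -1.213]
force: [-0.5, -1.3, -0.6]
width: 1.002
```

```bash
python3 go.py .4285 .1285 .16 0
```

```text
pos [0.5547 0.1362 0.1615] yaw -0.27 tilt 0.19 w 1.002 F [-0.5 -1.3 -0.6] t 8.7
shift [ 0.0083  0.0011 -0.1262]
turn [-0.18 -0.27 -0.06]
```

>>> arm_command:
  plan:
    - [[0.004,0,-0.045],[0,0,0]]
    - [[0.006,0,-0.09],[0,0,0]]
    - [[0.007,0,-0.124],[0,0,0]]
    - [[0.007,0.001,-0.124],[0,0,0]]
    - [[0.007,0.001,-0.124],[0,0,0]]

```text
clock: 9.2
position: [0.43, 0.1298, 0.16]
ee_rot: [-1.206, 1.212, -1.214]
force: [1.1, -0.2, 0.3]
width: 1.001
```

>>> arm_command:
  plan:
    - [[0,0.0,0],[0,0,0]]
    - [[0,0,0],[0,0,0]]
    - [[0,0,0],[0,0,0]]

```text
clock: 9.5
position: [0.4306, 0.13, 0.1594]
ee_rot: [-1.206, 1.214, -1.213]
force: [-0.2, 0.1, 0.4]
width: 1.0
```

```bash
python3 go.py .4285 .1285 .053 0;  python3 - <<'E'
from look import *
p=get_image("scene");cv2.imwrite("pics/s2.png",cv2.resize(p["color"][110:360,160:500,::-1],None,fx=2,fy=2))
E
```

```text
pos [0.4306 0.13   0.1594] yaw -0.32 tilt 0.03 w 1.0 F [-0.2  0.1  0.4] t 9.5
shift [ 0.0015  0.1064 -0.002 ]
turn [ 0.01 -0.32 -0.02]
```

View pics/s2.png

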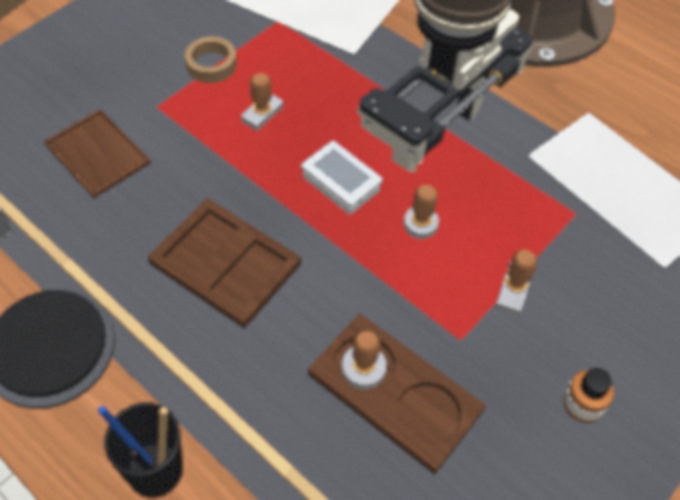

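The large round stamp is seated in its well, at crop pixel (365,362). The gripper is above the small one (422,210).

>>> arm_command:
  plan:
    - [[0.0015,0.04,-0.002],[0,0,0]]
    - [[0.0015,0.08,-0.002],[0,0,0]]
    - [[0.0015,0.106,-0.002],[0,0,0]]
    - [[0.0015,0.106,-0.002],[0,0,0]]
    - [[0.0015,0.106,-0.002],[0,0,0]]

```text
clock: 10.05
position: [0.4279, 0.1286, 0.0538]
ee_rot: [-1.208, 1.214, -1.212]
force: [0.8, 0.9, -0.2]
width: 1.002
```

>>> arm_command:
  plan:
    - [[0,0,0],[0,0,0]]
    - [[0,0,0],[0,0,0]]
    - [[0,0,0],[0,0,0]]
    - [[0,0,0],[0,0,0]]
    - [[0,0,0],[0,0,0]]
  fingers: 1

```text
clock: 10.55
position: [0.428, 0.1283, 0.0539]
ee_rot: [-1.206, 1.213, -1.213]
force: [-0.3, -0.3, 0.3]
width: 0.614
```

>>> arm_command:
  plan:
    - [[0,0,0],[0,0,0]]
    - [[0,0,0],[0,0,0]]
    - [[0,0,0],[0,0,0]]
    - [[0,0,0],[0,0,0]]
    - [[0,0,0],[0,0,0]]

```text
clock: 11.05
position: [0.4277, 0.1283, 0.0535]
ee_rot: [-1.207, 1.213, -1.213]
force: [-0.5, 1.3, 0.7]
width: 0.293
```

>>> arm_command:
  plan:
    - [[0,-0.02,0],[0,0,0]]
    - [[0,-0.06,0],[0,0,0]]
    - [[0,-0.1,0],[0,0,0]]
    - [[-0.03,-0.1,0.03],[0,0,0]]
    - [[-0.06,-0.1,0.06],[0,0,0]]

```text
clock: 11.55
position: [0.4897, 0.1878, 0.1554]
ee_rot: [-1.203, 1.212, -1.217]
force: [0.9, -0.3, -1.9]
width: 0.291
```

```bash
python3 go.py .618 .2895 .13 0
```

```text
pos [0.4897 0.1878 0.1554] yaw -0.45 tilt 0.21 w 0.291 F [ 0.9 -0.3 -1.9] t 11.55
shift [-0.1027  0.0258  0.1274]
turn [-0.21 -0.45  0.01]
```

>>> arm_command:
  plan:
    - [[-0.034,0,0.04],[0,0,0]]
    - [[-0.068,0,0.08],[0,0,0]]
    - [[-0.1,0,0.125],[0,0,0]]
    - [[-0.101,0.01,0.127],[0,0,0]]
    - [[-0.101,0.02,0.127],[0,0,0]]

```text
clock: 12.05
position: [0.6164, 0.2897, 0.1319]
ee_rot: [-1.207, 1.213, -1.212]
force: [-0.1, -0.3, -1.6]
width: 0.29
```

>>> arm_command:
  plan:
    - [[0,0.01,0],[0,0,0]]
    - [[0,0.02,0],[0,0,0]]
    - [[0,0.03,0],[0,0,0]]
    - [[0,0.03,0],[0,0,0]]
    - [[0,0.03,0],[0,0,0]]

```text
clock: 12.55
position: [0.6155, 0.2879, 0.1037]
ee_rot: [-1.207, 1.213, -1.213]
force: [0.3, 0.2, -2.0]
width: 0.291
```

```bash
python3 go.py .618 .2895 .06 0
```

```text
pos [0.6155 0.2879 0.1037] yaw -0.31 tilt 0.02 w 0.291 F [ 0.3  0.2 -2. ] t 12.55
shift [-0.0016  0.0437  0.0025]
turn [ 0.01 -0.31  0.01]
```

>>> arm_command:
  plan:
    - [[-0.0015,0.015,0.0025],[0,0,0]]
    - [[-0.0015,0.03,0.0025],[0,0,0]]
    - [[-0.0015,0.039,0.0025],[0,0,0]]
    - [[-0.0015,0.0435,0.0025],[0,0,0]]
    - [[-0.0015,0.0435,0.0025],[0,0,0]]

```text
clock: 13.05
position: [0.6178, 0.2901, 0.0598]
ee_rot: [-1.207, 1.213, -1.213]
force: [0.2, 0.3, -1.7]
width: 0.29
```

>>> arm_command:
  plan:
    - [[0,0,0],[0,0,0]]
    - [[0,0,0],[0,0,0]]
    - [[0,0,0],[0,0,0]]
    - [[0,0,0],[0,0,0]]
    - [[0,0,0],[0,0,0]]
  fingers: -1

```text
clock: 13.55
position: [0.6183, 0.2898, 0.0601]
ee_rot: [-1.207, 1.213, -1.213]
force: [-0.9, 0.3, 0.1]
width: 0.679
```

>>> arm_command:
  plan:
    - [[0,-0.03,0],[0,0,0]]
    - [[0,-0.07,0],[0,0,0]]
    - [[0,-0.1,0],[0,0,0]]
    - [[0.005,-0.1,-0.035],[0,0,0]]
    - [[0.01,-0.1,-0.08],[0,0,0]]

```text
clock: 14.05
position: [0.5393, 0.2802, 0.1609]
ee_rot: [-1.202, 1.213, -1.215]
force: [-1.0, 0.1, -0.1]
width: 0.993
```

```bash
python3 go.py .426 .2665 .16 0
```

```text
pos [0.5393 0.2802 0.1609] yaw -0.43 tilt 0.19 w 0.993 F [-1.   0.1 -0.1] t 14.05
shift [ 0.0146  0.0006 -0.1132]
turn [-0.16 -0.43 -0.1 ]
```

>>> arm_command:
  plan:
    - [[0.004,0,-0.04],[0,-5,0]]
    - [[0.008,0,-0.08],[0,-10,0]]
    - [[0.0135,0,-0.111],[0,-15,0]]
    - [[0.0135,0,-0.111],[0,-15,0]]
    - [[0.0135,0,-0.111],[0,-15,0]]

```text
clock: 14.55
position: [0.4273, 0.2673, 0.1605]
ee_rot: [-1.319, 1.017, -1.019]
force: [0.3, 0.2, -0.3]
width: 0.999
```

>>> arm_command:
  plan:
    - [[0,0.01,0],[0,0,0]]
    - [[0,0.02,0],[0,0,0]]
    - [[0,0.02,0],[0,0,0]]
    - [[0,0.02,0],[0,0,0]]

```text
clock: 14.95
position: [0.427, 0.2672, 0.1392]
ee_rot: [-1.321, 1.019, -1.018]
force: [0.9, -0.1, 0.7]
width: 0.999
```

```bash
python3 go.py .426 .2665 .053 15
```

```text
pos [0.427  0.2672 0.1392] yaw 14.68 tilt 0.09 w 0.999 F [ 0.9 -0.1  0.7] t 14.95
shift [ 0.0004  0.0862 -0.001 ]
turn [ 0.09 -0.32  0.01]
```

>>> arm_command:
  plan:
    - [[0.0005,0.04,-0.001],[0,0,0]]
    - [[0.0005,0.075,-0.001],[0,0,0]]
    - [[0.0005,0.086,-0.001],[0,0,0]]
    - [[0.0005,0.086,-0.001],[0,0,0]]
    - [[0.0005,0.086,-0.001],[0,0,0]]

```text
clock: 15.45
position: [0.4268, 0.2674, 0.0551]
ee_rot: [-1.319, 1.018, -1.018]
force: [0.0, 0.3, 0.7]
width: 1.002
```

>>> arm_command:
  plan:
    - [[0,0,0],[0,0,0]]
    - [[0,0,0],[0,0,0]]
    - [[0,0,0],[0,0,0]]
    - [[0,0,0],[0,0,0]]
    - [[0,0,0],[0,0,0]]
  fingers: 1

```text
clock: 15.95
position: [0.4263, 0.2666, 0.0542]
ee_rot: [-1.319, 1.018, -1.018]
force: [0.1, 0.2, -0.5]
width: 0.61
```

>>> arm_command:
  plan:
    - [[0,0,0],[0,0,0]]
    - [[0,0,0],[0,0,0]]
    - [[0,0,0],[0,0,0]]
    - [[0,0,0],[0,0,0]]
    - [[0,0,0],[0,0,0]]

```text
clock: 16.45
position: [0.4259, 0.2664, 0.0539]
ee_rot: [-1.32, 1.018, -1.018]
force: [-1.8, -0.5, 0.7]
width: 0.291
```

>>> arm_command:
  plan:
    - [[0,-0.02,0],[0,0,0]]
    - [[0,-0.06,0],[0,0,0]]
    - [[0,-0.1,0],[0,0,0]]
    - [[0,-0.1,0],[0,0,0]]

```text
clock: 16.85
position: [0.4285, 0.2689, 0.1586]
ee_rot: [-1.312, 1.015, -1.019]
force: [-0.3, 0.8, -1.2]
width: 0.293
```

```bash
python3 go.py .627 .0313 .15 0
```

```text
pos [0.4285 0.2689 0.1586] yaw 14.7 tilt 0.46 w 0.293 F [-0.3  0.8 -1.2] t 16.85
shift [0.2802 0.0089 0.1317]
turn [-0.42 14.7  -0.21]
```

>>> arm_command:
  plan:
    - [[0.04,0,0.019],[0,3,0]]
    - [[0.08,0,0.038],[0,6,0]]
    - [[0.12,0,0.057],[0,9,0]]
    - [[0.16,0,0.076],[0,12,0]]
    - [[0.2,0,0.095],[0,14.7,0]]

```text
clock: 17.35
position: [0.5695, 0.0953, 0.1531]
ee_rot: [-1.209, 1.211, -1.211]
force: [0.5, 1.0, -3.0]
width: 0.292
```

```bash
python3 go.py .627 .0313 .13 0
```

```text
pos [0.5695 0.0953 0.1531] yaw -0.12 tilt 0.05 w 0.292 F [ 0.5  1.  -3. ] t 17.35
shift [0.0639 0.0231 0.0577]
turn [ 0.04 -0.12  0.04]
```

>>> arm_command:
  plan:
    - [[0.032,0,0.029],[0,0,0]]
    - [[0.063,0,0.057],[0,0,0]]
    - [[0.064,0.01,0.058],[0,0,0]]
    - [[0.064,0.03,0.058],[0,0,0]]
    - [[0.064,0.04,0.058],[0,0,0]]

```text
clock: 17.85
position: [0.6256, 0.0327, 0.1113]
ee_rot: [-1.212, 1.212, -1.208]
force: [-0.6, 0.3, -2.7]
width: 0.296
```

>>> arm_command:
  plan:
    - [[0,0,0],[0,0,0]]
    - [[0,0,0],[0,0,0]]
    - [[0,0,0],[0,0,0]]

```text
clock: 18.15
position: [0.6273, 0.0337, 0.1149]
ee_rot: [-1.208, 1.208, -1.209]
force: [0.3, 0.4, -2.5]
width: 0.292
```

```bash
python3 go.py .627 .0313 .06 0; python3 - <<'E'
from look import *
p=get_image("scene");cv2.imwrite("pics/s3.png",cv2.resize(p["color"][110:360,160:500,::-1],None,fx=2,fy=2))
E
```

```text
pos [0.6273 0.0337 0.1149] yaw 0.03 tilt 0.07 w 0.292 F [ 0.3  0.4 -2.5] t 18.15
shift [ 0.0024  0.0549 -0.0004]
turn [-0.07  0.03 -0.  ]
```

View pics/s3.png

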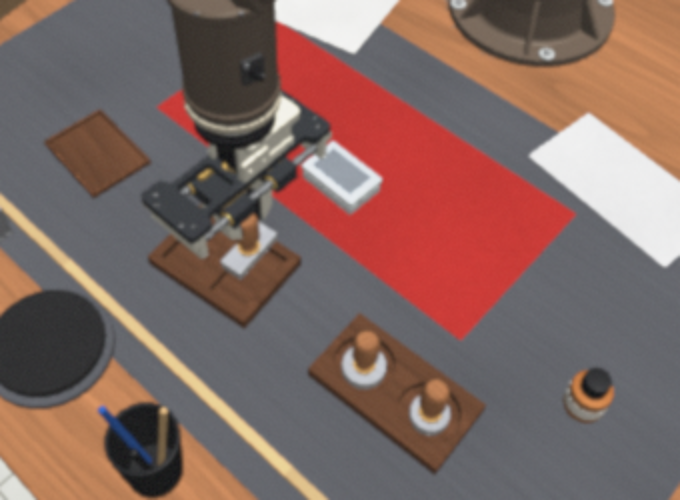

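Both round stamps are seated. The long bar is held upright and lies parallel to its well.

>>> arm_command:
  plan:
    - [[0.002,0.02,0],[0,0,0]]
    - [[0.002,0.04,0],[0,0,0]]
    - [[0.002,0.05,0],[0,0,0]]
    - [[0.002,0.0545,0],[0,0,0]]
    - [[0.002,0.0545,0],[0,0,0]]

```text
clock: 18.7
position: [0.6267, 0.0318, 0.0601]
ee_rot: [-1.209, 1.209, -1.209]
force: [0.7, -0.0, -1.6]
width: 0.29
```

```bash
python3 go.py .627 .0313 .06 0
```

```text
pos [0.6267 0.0318 0.0601] yaw 0.03 tilt 0.01 w 0.29 F [ 0.7 -0.  -1.6] t 18.7
shift [0.0005 0.0001 0.0003]
turn [ 0.01  0.03 -0.01]
```

Next is release, then the short bar at (0.4315, -0.1415).

>>> arm_command:
  plan:
    - [[0,0,0],[0,0,0]]
    - [[0,0,0],[0,0,0]]
    - [[0,0,0],[0,0,0]]
    - [[0,0,0],[0,0,0]]
    - [[0,0,0],[0,0,0]]
  fingers: -1

```text
clock: 19.2
position: [0.627, 0.0313, 0.0597]
ee_rot: [-1.209, 1.209, -1.209]
force: [-0.4, 0.4, -0.2]
width: 0.675
```

>>> arm_command:
  plan:
    - [[0,-0.03,0],[0,0,0]]
    - [[0,-0.07,0],[0,0,0]]
    - [[0,-0.1,0],[0,0,0]]
    - [[0.03,-0.1,-0.033],[0,0,0]]
    - [[0.06,-0.1,-0.066],[0,0,0]]

```text
clock: 19.7
position: [0.5612, -0.0283, 0.1606]
ee_rot: [-1.208, 1.206, -1.209]
force: [0.5, -0.7, -0.5]
width: 0.997
```

```bash
python3 go.py .4315 -.1415 .15 0
```

```text
pos [ 0.5612 -0.0283  0.1606] yaw 0.11 tilt 0.16 w 0.997 F [ 0.5 -0.7 -0.5] t 19.7
shift [ 0.1129  0.0102 -0.13  ]
turn [-0.16  0.11 -0.02]
```

>>> arm_command:
  plan:
    - [[0.03,0,-0.035],[0,0,0]]
    - [[0.06,0,-0.07],[0,0,0]]
    - [[0.09,0,-0.105],[0,0,0]]
    - [[0.112,0.005,-0.129],[0,0,0]]
    - [[0.112,0.01,-0.129],[0,0,0]]

```text
clock: 20.2
position: [0.4282, -0.1443, 0.1494]
ee_rot: [-1.21, 1.214, -1.214]
force: [0.1, -0.1, -0.7]
width: 1.002
```

>>> arm_command:
  plan:
    - [[0,0.01,0],[0,0,0]]
    - [[0,0.02,0],[0,0,0]]
    - [[0,0.02,0],[0,0,0]]
    - [[0,0.02,0],[0,0,0]]

```text
clock: 20.6
position: [0.4323, -0.1398, 0.1291]
ee_rot: [-1.21, 1.209, -1.207]
force: [-0.0, -0.4, 0.4]
width: 0.997
```

```bash
python3 go.py .4315 -.1415 .053 0
```

```text
pos [ 0.4323 -0.1398  0.1291] yaw 0.11 tilt 0.07 w 0.997 F [-0.  -0.4  0.4] t 20.6
shift [ 0.0018  0.0761 -0.0007]
turn [ 0.05  0.11 -0.05]
```

>>> arm_command:
  plan:
    - [[0.0015,0.035,-0.001],[0,0,0]]
    - [[0.0015,0.065,-0.001],[0,0,0]]
    - [[0.0015,0.076,-0.001],[0,0,0]]
    - [[0.0015,0.076,-0.001],[0,0,0]]
    - [[0.0015,0.076,-0.001],[0,0,0]]

```text
clock: 21.1
position: [0.4317, -0.142, 0.0543]
ee_rot: [-1.209, 1.208, -1.209]
force: [-0.2, -0.0, -0.2]
width: 1.0
```

>>> arm_command:
  plan:
    - [[0,0,0],[0,0,0]]
    - [[0,0,0],[0,0,0]]
    - [[0,0,0],[0,0,0]]
    - [[0,0,0],[0,0,0]]
    - [[0,0,0],[0,0,0]]
  fingers: 1

```text
clock: 21.6
position: [0.4309, -0.1423, 0.0537]
ee_rot: [-1.209, 1.209, -1.21]
force: [0.3, -0.4, 0.3]
width: 0.614
```

>>> arm_command:
  plan:
    - [[0,0,0],[0,0,0]]
    - [[0,0,0],[0,0,0]]
    - [[0,0,0],[0,0,0]]
    - [[0,0,0],[0,0,0]]
    - [[0,0,0],[0,0,0]]

```text
clock: 22.1
position: [0.4307, -0.1423, 0.0535]
ee_rot: [-1.209, 1.209, -1.209]
force: [-0.1, 0.5, -0.2]
width: 0.293
```

>>> arm_command:
  plan:
    - [[0,-0.02,0],[0,0,0]]
    - [[0,-0.06,0],[0,0,0]]
    - [[0,-0.1,0],[0,0,0]]
    - [[-0.02,-0.1,0.04],[0,0,0]]
    - [[-0.04,-0.1,0.08],[0,0,0]]

```text
clock: 22.6
position: [0.5121, -0.1033, 0.1554]
ee_rot: [-1.207, 1.209, -1.215]
force: [0.8, -0.2, -1.5]
width: 0.29
```

```bash
python3 go.py .635 -.0423 .13 1
```

```text
pos [ 0.5121 -0.1033  0.1554] yaw -0.21 tilt 0.21 w 0.29 F [ 0.8 -0.2 -1.5] t 22.6
shift [-0.0615  0.0256  0.1226]
turn [-0.17 -1.21  0.12]
```

>>> arm_command:
  plan:
    - [[-0.02,0,0.04],[0,-1,0]]
    - [[-0.04,0,0.08],[0,-1,0]]
    - [[-0.061,0,0.12],[0,-1,0]]
    - [[-0.061,0.01,0.1225],[0,-1,0]]
    - [[-0.061,0.025,0.1225],[0,-1,0]]

```text
clock: 23.1
position: [0.6344, -0.0401, 0.1279]
ee_rot: [-1.217, 1.195, -1.195]
force: [-1.5, -0.1, -2.3]
width: 0.29
```

>>> arm_command:
  plan:
    - [[0,0.01,0],[0,0,0]]
    - [[0,0.02,0],[0,0,0]]
    - [[0,0.02,0],[0,0,0]]
    - [[0,0.02,0],[0,0,0]]

```text
clock: 23.5
position: [0.6329, -0.0419, 0.1086]
ee_rot: [-1.218, 1.197, -1.197]
force: [0.1, -0.9, -0.7]
width: 0.293
```

```bash
python3 go.py .635 -.0423 .0598 1;python3 - <<'E'
from look import *
p=get_image("scene");cv2.imwrite("pics/s4.png",cv2.resize(p["color"][110:360,160:500,::-1],None,fx=2,fy=2))
E
```

```text
pos [ 0.6329 -0.0419  0.1086] yaw 0.96 tilt 0.03 w 0.293 F [ 0.1 -0.9 -0.7] t 23.5
shift [0.0005 0.0488 0.0021]
turn [ 0.02 -0.04  0.01]
```

View pics/s4.png

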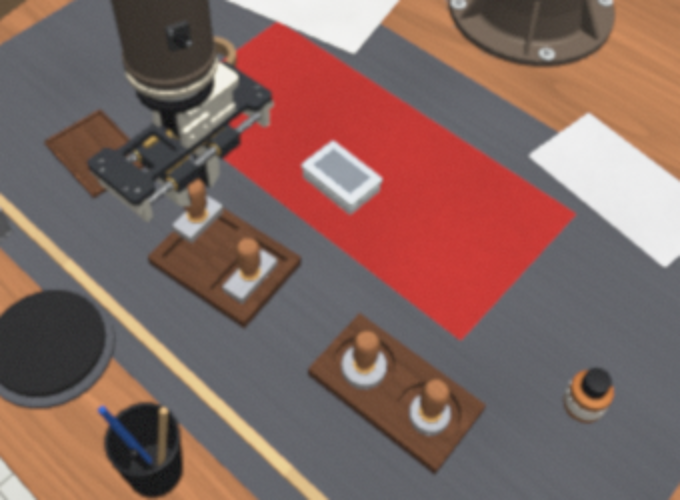

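The long bar is in its well (248,275). The short bar hangs upright over the other well.

>>> arm_command:
  plan:
    - [[0.0005,0.018,0.002],[0,0,0]]
    - [[0.0005,0.035,0.002],[0,0,0]]
    - [[0.0005,0.045,0.002],[0,0,0]]
    - [[0.0005,0.0485,0.002],[0,0,0]]
    - [[0.0005,0.0485,0.002],[0,0,0]]

```text
clock: 24.05
position: [0.6354, -0.0417, 0.0603]
ee_rot: [-1.217, 1.196, -1.196]
force: [-0.6, -1.0, -1.0]
width: 0.294
```

>>> arm_command:
  plan:
    - [[0,0,0],[0,0,0]]
    - [[0,0,0],[0,0,0]]
    - [[0,0,0],[0,0,0]]
    - [[0,0,0],[0,0,0]]
    - [[0,0,0],[0,0,0]]
  fingers: -1

```text
clock: 24.55
position: [0.6355, -0.0417, 0.0602]
ee_rot: [-1.217, 1.196, -1.197]
force: [0.2, 0.0, 0.3]
width: 0.68
```

>>> arm_command:
  plan:
    - [[0,-0.03,0],[0,0,0]]
    - [[0,-0.07,0],[0,0,0]]
    - [[0,-0.1,0],[0,0,0]]
    - [[-0.01,-0.1,-0.04],[0,0,0]]
    - [[-0.02,-0.1,-0.08],[0,0,0]]

```text
clock: 25.05
position: [0.5553, -0.0228, 0.161]
ee_rot: [-1.215, 1.195, -1.198]
force: [-0.4, 1.1, -0.8]
width: 0.995
```

```bash
python3 go.py .4473 .0148 .12 -2
```

```text
pos [ 0.5553 -0.0228  0.161 ] yaw 0.95 tilt 0.16 w 0.995 F [-0.4  1.1 -0.8] t 25.05
shift [-0.0394  0.0407 -0.1075]
turn [-0.16  2.95 -0.02]
```

>>> arm_command:
  plan:
    - [[-0.015,0.01,-0.04],[0,3,0]]
    - [[-0.03,0.02,-0.08],[0,3,0]]
    - [[-0.039,0.03,-0.107],[0,3,0]]
    - [[-0.039,0.04,-0.107],[0,3,0]]
    - [[-0.039,0.04,-0.107],[0,3,0]]

```text
clock: 25.55
position: [0.4469, 0.0139, 0.1195]
ee_rot: [-1.194, 1.235, -1.234]
force: [0.6, -0.0, -0.3]
width: 0.998
```

>>> arm_command:
  plan:
    - [[0,0.01,0],[0,0,0]]
    - [[0,0.02,0],[0,0,0]]
    - [[0,0.02,0],[0,0,0]]
    - [[0,0.02,0],[0,0,0]]

```text
clock: 25.95
position: [0.4475, 0.014, 0.0996]
ee_rot: [-1.193, 1.236, -1.234]
force: [-0.3, 0.2, 0.5]
width: 1.004
```

```bash
python3 go.py .4473 .0148 .0335 -2
```

```text
pos [0.4475 0.014  0.0996] yaw -2.01 tilt 0.06 w 1.004 F [-0.3  0.2  0.5] t 25.95
shift [-0.0008  0.0661 -0.0002]
turn [ 0.05 -0.01 -0.01]
```

>>> arm_command:
  plan:
    - [[-0.001,0.03,0],[0,0,0]]
    - [[-0.001,0.055,0],[0,0,0]]
    - [[-0.001,0.066,0],[0,0,0]]
    - [[-0.001,0.066,0],[0,0,0]]
    - [[-0.001,0.066,0],[0,0,0]]

```text
clock: 26.45
position: [0.4479, 0.0152, 0.0346]
ee_rot: [-1.192, 1.234, -1.235]
force: [-1.3, -0.3, 0.1]
width: 1.003
```

>>> arm_command:
  plan:
    - [[0,0,0],[0,0,0]]
    - [[0,0,0],[0,0,0]]
    - [[0,0,0],[0,0,0]]
    - [[0,0,0],[0,0,0]]
    - [[0,0,0],[0,0,0]]
  fingers: 1

```text
clock: 26.95
position: [0.4475, 0.015, 0.0342]
ee_rot: [-1.192, 1.235, -1.235]
force: [0.2, 0.0, -0.9]
width: 0.617
```

>>> arm_command:
  plan:
    - [[0,0,0],[0,0,0]]
    - [[0,0,0],[0,0,0]]
    - [[0,0,0],[0,0,0]]
    - [[0,0,0],[0,0,0]]

```text
clock: 27.35
position: [0.4474, 0.015, 0.034]
ee_rot: [-1.193, 1.235, -1.235]
force: [0.1, -0.1, 0.7]
width: 0.269
```

>>> arm_command:
  plan:
    - [[0,-0.02,0],[0,0,0]]
    - [[0,-0.05,0],[0,0,0]]
    - [[0,-0.09,0],[0,0,0]]
    - [[0,-0.12,0],[0,0,0]]
    - [[0,-0.12,0],[0,0,0]]

```text
clock: 27.85
position: [0.4498, 0.0155, 0.1576]
ee_rot: [-1.187, 1.23, -1.238]
force: [0.1, 1.3, -0.1]
width: 0.006
```

```bash
python3 go.py .6276 -.2504 .15 -5.6;python3 - <<'E'
from look import *
p=get_image("scene");cv2.imwrite("pics/s5.png",cv2.resize(p["color"][110:360,160:500,::-1],None,fx=2,fy=2))
E
```

```text
pos [0.4498 0.0155 0.1576] yaw -2.01 tilt 0.38 w 0.006 F [ 0.1  1.3 -0.1] t 27.85
shift [0.2595 0.0088 0.1869]
turn [-0.38  3.59 -0.03]
```

View pics/s5.png

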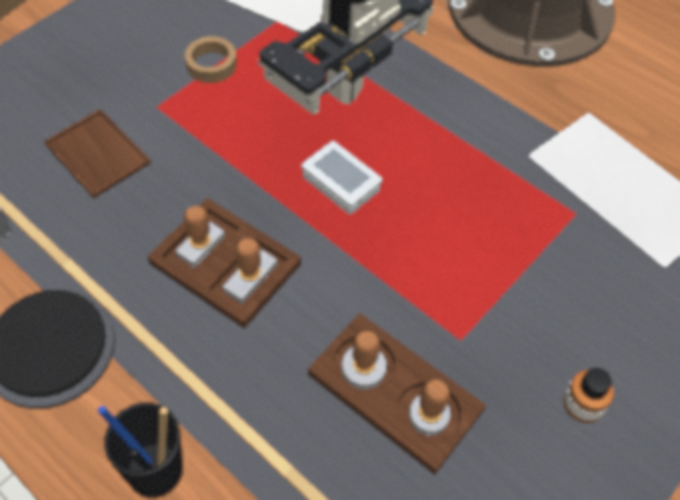

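```bash
python3 - <<'E'
from look import *
print(arm.tip_extent,[a for a in dir(arm) if a[0]!='_'])
for n in("scene","top"):
    p=get_image(n)
    im=rectify(p,.028,.33,.73,-.42,.38);cv2.imwrite(f"pics/r5_{n}.png",im)
    print(n,[(back(p,d["point"],0)[0].round(3),round(d["confidence"],2)) for d in place_of(p,"pad_tin")[:2]])
    cv2.imwrite("pics/s6.png",cv2.resize(p["color"][100:220,250:400,::-1],None,fx=4,fy=4)) if n=="scene" else 0
E
```

```text
0.022 ['PlanningError', 'tip_extent']
scene [(array([0.444, 0.022, 0.   ]), 0.91)]
top [(array([0.628, 0.024, 0.   ]), 0.33)]
```

View pics/s6.png

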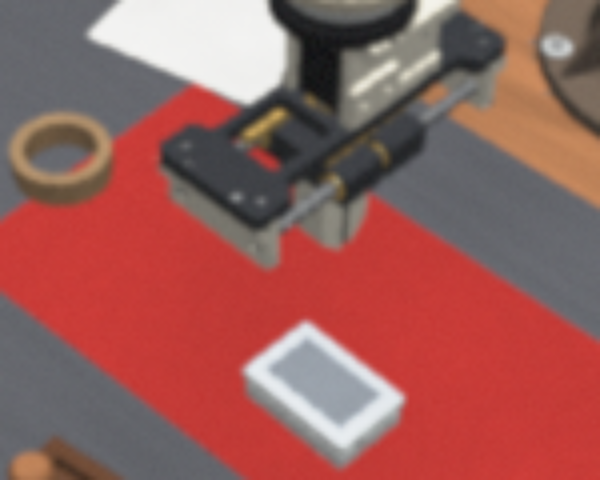

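View pics/r5_scene.png

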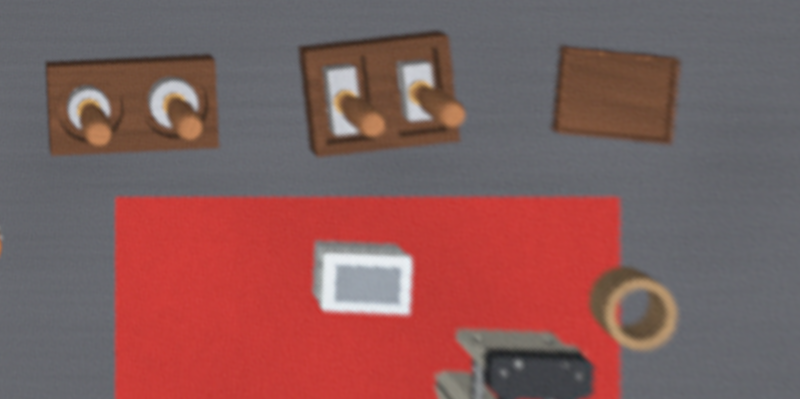

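```bash
python3 - <<'E'
from look import *
p=get_image("scene");x,y,z=observe()["position"]
print(observe()["position"])
for dz in(.02,0,-.003,-.01,-.022): print(dz,tocam(p,[x,y,z+dz]), (tocam(p,[x,y,z+dz])-[250,100])*4)
E
```

```text
[0.4465316  0.01487422 0.15286495]
0.02 [[332.71205793 155.70903681]] [[330.84823171 222.83614722]]
0 [[332.3981035  161.80276783]] [[329.59241401 247.21107133]]
-0.003 [[332.35188909 162.69977126]] [[329.40755636 250.79908503]]
-0.01 [[332.24492538 164.7758946 ]] [[328.9797015 259.1035784]]
-0.022 [[332.06434263 168.28093416]] [[328.25737052 273.12373664]]
```

The fingers shut above the tin without touching it. The picture also puts the closed fingertips (crop ~(335,247)) near TCP height, not 22 mm ahead of it. I'll measure the tip height by lowering the closed fingers gently onto the lid.

>>> arm_command:
  plan:
    - [[0,0.04,0],[0,0,0]]
    - [[0,0.08,0],[0,0,0]]
    - [[0,0.11,0],[0,0,0]]
    - [[0,0.115,0],[0,0,0]]
    - [[0,0.115,0],[0,0,0]]

```text
clock: 28.65
position: [0.4465, 0.0152, 0.0382]
ee_rot: [-1.195, 1.237, -1.233]
force: [1.2, 0.1, 0.2]
width: 0.0
```

```bash
python3 - <<'E'
from look import *
p=get_image("scene");x,y,z=observe()["position"]
print(observe()["position"],observe()["force"],observe()["width"])
cv2.imwrite("pics/s7.png",cv2.resize(p["color"][120:240,260:410,::-1],None,fx=5,fy=5,interpolation=cv2.INTER_CUBIC))
for dz in(.0,-.022): print(dz,(tocam(p,[x,y,z+dz])-[260,120])*5)
E
```

```text
[0.44742281 0.01528688 0.03927767] [-0.08900135  0.62692237  0.0467413 ] 0.0034322767730810434
0.0 [[353.38988664 366.3111907 ]]
-0.022 [[351.99780789 393.48627766]]
```

View pics/s7.png

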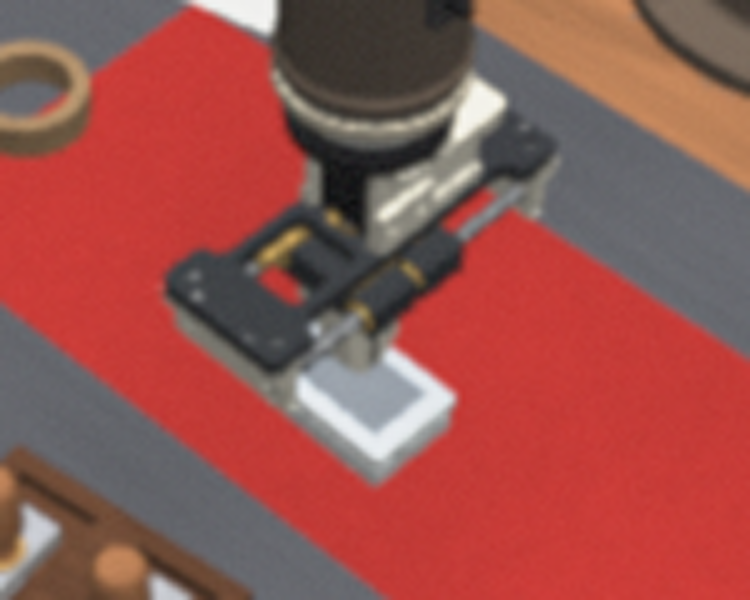

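```bash
python3 - <<'E'
from look import *
p=get_image("scene");x,y,z=observe()["position"]
for n,dx,dy in(("c",0,0),("tipcorner",.015,.01),("plate+",.095,.037),("plate-",.095,-.037),("back+",-.095,.037)):
  for dz in(.05,.04,.03,.02,.0,-.02): print(n,dz,((tocam(p,[x+dx,y+dy,z+dz])-[260,120])*5).round(0))
E
```

```text
c 0.05 [[356. 301.]]
c 0.04 [[355. 314.]]
c 0.03 [[355. 328.]]
c 0.02 [[354. 341.]]
c 0.0 [[353. 366.]]
c -0.02 [[351. 391.]]
tipcorner 0.05 [[351. 330.]]
tipcorner 0.04 [[350. 343.]]
tipcorner 0.03 [[349. 356.]]
tipcorner 0.02 [[349. 369.]]
tipcorner 0.0 [[347. 394.]]
tipcorner -0.02 [[346. 419.]]
plate+ 0.05 [[277. 461.]]
plate+ 0.04 [[277. 474.]]
plate+ 0.03 [[277. 487.]]
plate+ 0.02 [[277. 499.]]
plate+ 0.0 [[277. 524.]]
plate+ -0.02 [[277. 547.]]
plate- 0.05 [[161. 373.]]
plate- 0.04 [[162. 386.]]
plate- 0.03 [[163. 399.]]
plate- 0.02 [[163. 412.]]
plate- 0.0 [[165. 437.]]
plate- -0.02 [[167. 462.]]
back+ 0.05 [[541. 233.]]
back+ 0.04 [[539. 246.]]
back+ 0.03 [[537. 260.]]
back+ 0.02 [[535. 273.]]
back+ 0.0 [[531. 299.]]
back+ -0.02 [[527. 324.]]
```

>>> arm_command:
  plan:
    - [[0,0.002,0],[0,0,0]]
    - [[0,0.004,0],[0,0,0]]
    - [[0,0.006,0],[0,0,0]]
    - [[0,0.006,0],[0,0,0]]

```text
clock: 29.15
position: [0.4474, 0.0149, 0.0331]
ee_rot: [-1.192, 1.235, -1.235]
force: [-0.3, 1.0, -0.0]
width: 0.006
```

>>> arm_command:
  plan:
    - [[0,0.002,0],[0,0,0]]
    - [[0,0.004,0],[0,0,0]]
    - [[0,0.004,0],[0,0,0]]

```text
clock: 29.45
position: [0.4472, 0.015, 0.0288]
ee_rot: [-1.193, 1.235, -1.235]
force: [0.8, -0.5, -0.6]
width: 0.005
```

>>> arm_command:
  plan:
    - [[0,0.002,0],[0,0,0]]
    - [[0,0.003,0],[0,0,0]]
    - [[0,0.003,0],[0,0,0]]

```text
clock: 29.75
position: [0.4473, 0.015, 0.0259]
ee_rot: [-1.193, 1.235, -1.235]
force: [-0.7, 0.6, -0.1]
width: 0.008
```

>>> arm_command:
  plan:
    - [[0,0.002,0],[0,0,0]]
    - [[0,0.003,0],[0,0,0]]
    - [[0,0.003,0],[0,0,0]]

```text
clock: 30.05
position: [0.4473, 0.015, 0.0229]
ee_rot: [-1.193, 1.235, -1.235]
force: [-0.7, 0.4, 0.6]
width: 0.002
```

>>> arm_command:
  plan:
    - [[0,0.002,0],[0,0,0]]
    - [[0,0.003,0],[0,0,0]]
    - [[0,0.003,0],[0,0,0]]

```text
clock: 30.35
position: [0.4474, 0.015, 0.02]
ee_rot: [-1.193, 1.235, -1.235]
force: [-0.6, -0.0, 1.2]
width: 0.004
```

>>> arm_command:
  plan:
    - [[0,0.002,0],[0,0,0]]
    - [[0,0.003,0],[0,0,0]]
    - [[0,0.003,0],[0,0,0]]

```text
clock: 30.65
position: [0.4475, 0.0149, 0.0196]
ee_rot: [-1.193, 1.233, -1.237]
force: [-14.5, -2.2, 55.7]
width: 0.007
```

```bash
python3 - <<'E'
from look import *
p=get_image("scene");x,y,z=observe()["position"]
print(observe()["position"],observe()["force"],observe()["width"])
cv2.imwrite("pics/s8.png",cv2.resize(p["color"][120:240,260:410,::-1],None,fx=5,fy=5,interpolation=cv2.INTER_CUBIC))
p=get_image("top")
cv2.imwrite("pics/t8.png",cv2.resize(p["color"][120:320,120:460,::-1],None,fx=2,fy=2))
E
```

```text
[0.44752895 0.01497532 0.01960188] [-14.39844131  -1.90994615  56.93117124] 0.0041990831970502955
```

View pics/s8.png

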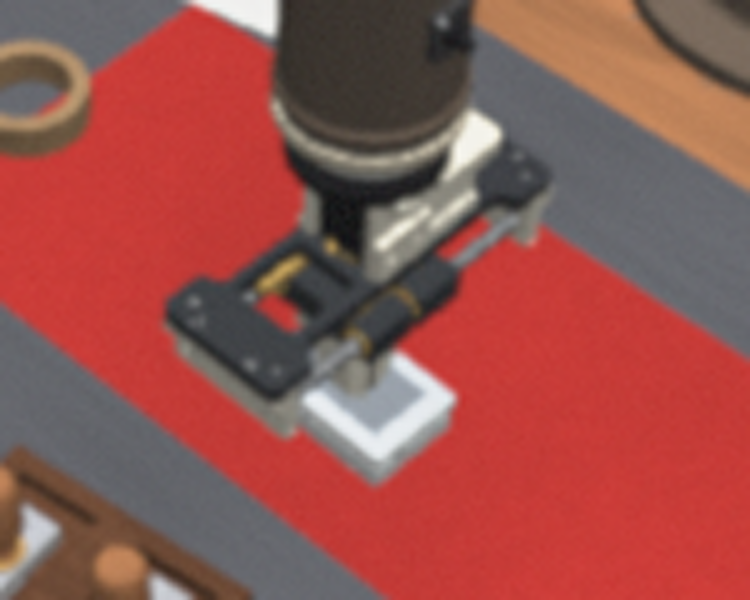

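View pics/t8.png

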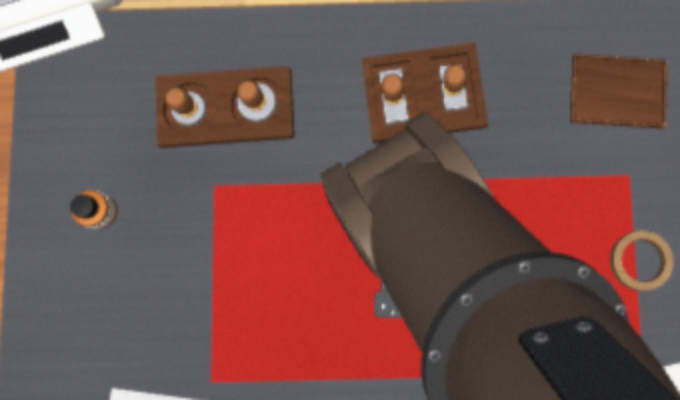

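Contact with the lid came at a reading of about 0.0197, so the real fingertips sit about 8 mm above the reported TCP height. The contact is stiff and reached 57 N, so I'm backing off at once. The grasp height will use this measurement.

>>> arm_command:
  plan:
    - [[0,-0.01,0],[0,0,0]]
    - [[0,-0.04,0],[0,0,0]]
    - [[0,-0.06,0],[0,0,0]]
    - [[0,-0.06,0],[0,0,0]]
    - [[0,-0.06,0],[0,0,0]]
  fingers: -1

```text
clock: 31.25
position: [0.4476, 0.0148, 0.077]
ee_rot: [-1.192, 1.234, -1.236]
force: [-0.5, -0.1, 0.4]
width: 0.394
```

>>> arm_command:
  plan:
    - [[0,0,0],[0,0,0]]
    - [[0,0,0],[0,0,0]]
    - [[0,0,0],[0,0,0]]
    - [[0,0,0],[0,0,0]]
    - [[0,0,0],[0,0,0]]

```text
clock: 31.75
position: [0.4473, 0.015, 0.0768]
ee_rot: [-1.193, 1.235, -1.235]
force: [0.4, 0.5, -0.4]
width: 0.826
```

```bash
python3 go.py .4473 .0148 .02 -2;python3 - <<'E'
from look import *
p=get_image("scene")
cv2.imwrite("pics/s9.png",cv2.resize(p["color"][120:240,260:410,::-1],None,fx=5,fy=5,interpolation=cv2.INTER_CUBIC))
E
```

```text
pos [0.4473 0.015  0.0768] yaw -2.0 tilt 0.03 w 0.826 F [ 0.4  0.5 -0.4] t 31.75
shift [0.0002 0.0568 0.0001]
turn [0.03 0.   0.  ]
```

View pics/s9.png

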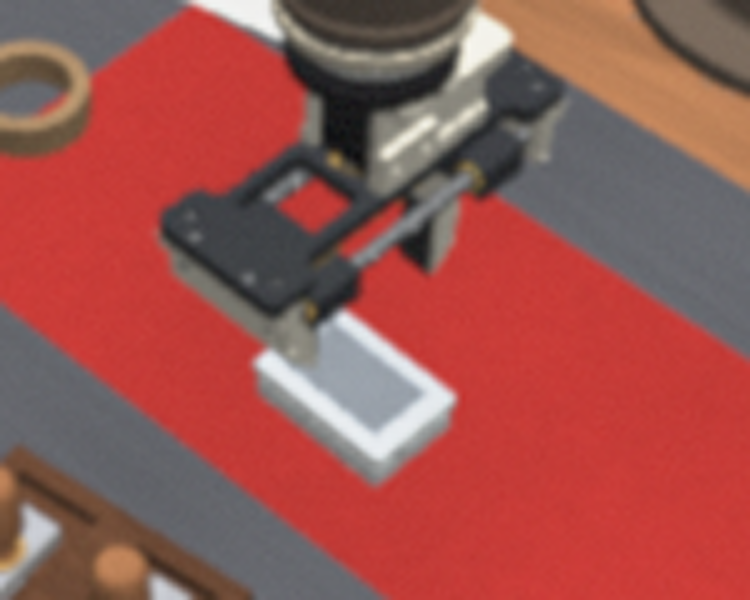

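```bash
python3 - <<'E'
from look import *
p=get_image("scene")
for uv in((300,360),(435,270),(367,315)):
    print(back(p,[[260+uv[0]/5,120+uv[1]/5]],.085).round(3))
im=rectify(p,.028,.38,.52,-.06,.1,s=4000);cv2.imwrite("pics/tinr.png",im)
E
```

```text
[[0.49  0.018 0.085]]
[[0.404 0.028 0.085]]
[[0.448 0.022 0.085]]
```

View pics/tinr.png

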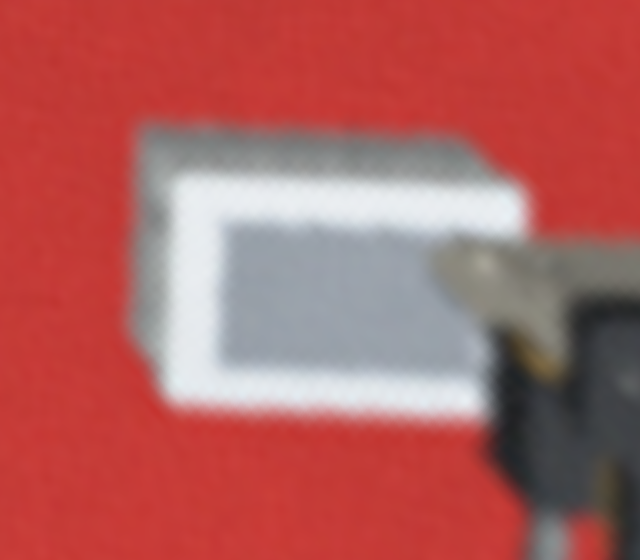

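The fingers are centred on the tin in x and y. I'll open fully and descend to a reading of 0.003, which puts the tips at about 11 mm.

>>> arm_command:
  plan:
    - [[0,0,0],[0,0,0]]
    - [[0,0,0],[0,0,0]]
    - [[0,0.015,0],[0,0,0]]
    - [[0,0.03,0],[0,0,0]]
    - [[0,0.04,0],[0,0,0]]

```text
clock: 32.35
position: [0.4472, 0.0149, 0.0363]
ee_rot: [-1.193, 1.235, -1.235]
force: [-0.9, -0.9, 0.4]
width: 0.997
```

>>> arm_command:
  plan:
    - [[0,0.008,0],[0,0,0]]
    - [[0,0.016,0],[0,0,0]]
    - [[0,0.016,0],[0,0,0]]
    - [[0,0.016,0],[0,0,0]]

```text
clock: 32.75
position: [0.4474, 0.0151, 0.0211]
ee_rot: [-1.193, 1.235, -1.235]
force: [-0.3, -0.1, 0.5]
width: 1.004
```

```bash
python3 go.py .4473 .0148 .003 -2;python3 - <<'E'
from look import *
p=get_image("scene")
cv2.imwrite("pics/s10.png",cv2.resize(p["color"][120:240,260:410,::-1],None,fx=5,fy=5,interpolation=cv2.INTER_CUBIC))
E
```

```text
pos [0.4474 0.0151 0.0211] yaw -1.99 tilt 0.01 w 1.004 F [-0.3 -0.1  0.5] t 32.75
shift [ 0.0003  0.0181 -0.0001]
turn [0.01 0.01 0.  ]
```

View pics/s10.png

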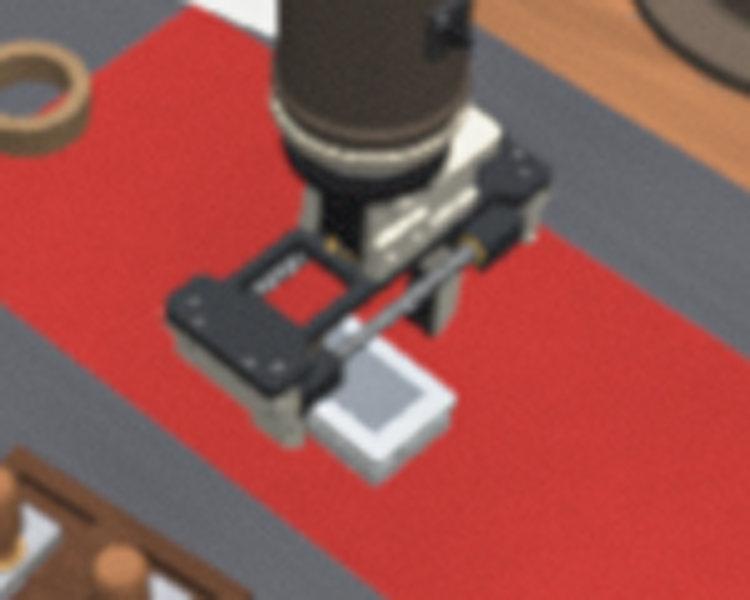

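The fingers straddle the tin: front fingertip at (290,447), rear at (430,330).

>>> arm_command:
  plan:
    - [[0,0.005,0],[0,0,0]]
    - [[0,0.01,0],[0,0,0]]
    - [[0,0.014,0],[0,0,0]]
    - [[0,0.018,0],[0,0,0]]
    - [[0,0.018,0],[0,0,0]]

```text
clock: 33.3
position: [0.447, 0.015, 0.0024]
ee_rot: [-1.193, 1.235, -1.234]
force: [0.2, -0.0, -0.5]
width: 0.999
```

>>> arm_command:
  plan:
    - [[0,0,0],[0,0,0]]
    - [[0,0,0],[0,0,0]]
    - [[0,0,0],[0,0,0]]
    - [[0,0,0],[0,0,0]]
    - [[0,0,0],[0,0,0]]
  fingers: 1

```text
clock: 33.8
position: [0.4474, 0.015, 0.0031]
ee_rot: [-1.192, 1.235, -1.235]
force: [0.0, -0.6, 0.9]
width: 0.624
```

>>> arm_command:
  plan:
    - [[0,0,0],[0,0,0]]
    - [[0,0,0],[0,0,0]]
    - [[0,0,0],[0,0,0]]

```text
clock: 34.1
position: [0.4475, 0.015, 0.0031]
ee_rot: [-1.192, 1.235, -1.235]
force: [-1.3, 0.2, 2.5]
width: 0.629
```

>>> arm_command:
  plan:
    - [[0,-0.015,0],[0,0,0]]
    - [[0,-0.04,0],[0,0,0]]
    - [[0,-0.07,0],[0,0,0]]
    - [[0,-0.1,0],[0,0,0]]
    - [[0,-0.1,0],[0,0,0]]

```text
clock: 34.6
position: [0.4496, 0.0154, 0.1061]
ee_rot: [-1.188, 1.231, -1.237]
force: [0.7, 0.9, -0.7]
width: 0.626
```

```bash
python3 go.py .6276 -.2504 .1 -5.6
```

```text
pos [0.4496 0.0154 0.1061] yaw -2.01 tilt 0.32 w 0.626 F [ 0.7  0.9 -0.7] t 34.6
shift [0.2594 0.007  0.1872]
turn [-0.32  3.59 -0.04]
```

>>> arm_command:
  plan:
    - [[0.035,0,0.025],[0,1,0]]
    - [[0.07,0,0.05],[0,2,0]]
    - [[0.105,0,0.076],[0,3.6,0]]
    - [[0.14,0,0.101],[0,3.6,0]]
    - [[0.17,0,0.123],[0,3.6,0]]

```text
clock: 35.1
position: [0.5648, -0.1616, 0.1019]
ee_rot: [-1.162, 1.282, -1.282]
force: [-0.2, -0.3, -0.5]
width: 0.63
```

```bash
python3 go.py .6276 -.2504 .06 -5.6
```

```text
pos [ 0.5648 -0.1616  0.1019] yaw -5.67 tilt 0.06 w 0.63 F [-0.2 -0.3 -0.5] t 35.1
shift [0.0821 0.0419 0.0713]
turn [ 0.05 -0.07  0.04]
```

>>> arm_command:
  plan:
    - [[0.03,0,0.026],[0,0,0]]
    - [[0.06,0.01,0.052],[0,0,0]]
    - [[0.082,0.02,0.071],[0,0,0]]
    - [[0.082,0.035,0.071],[0,0,0]]
    - [[0.082,0.042,0.071],[0,0,0]]

```text
clock: 35.6
position: [0.6256, -0.2476, 0.058]
ee_rot: [-1.163, 1.285, -1.279]
force: [-0.9, 1.2, -1.5]
width: 0.633
```

>>> arm_command:
  plan:
    - [[0,0,0],[0,0,0]]
    - [[0,0,0],[0,0,0]]
    - [[0,0,0],[0,0,0]]
    - [[0,0,0],[0,0,0]]

```text
clock: 36.0
position: [0.6274, -0.2473, 0.062]
ee_rot: [-1.161, 1.279, -1.281]
force: [-0.5, 0.2, -1.4]
width: 0.627
```

```bash
python3 go.py .6276 -.2504 .0075 -5.6;python3 - <<'E'
from look import *
p=get_image("scene")
cv2.imwrite("pics/s11.png",cv2.resize(p["color"][90:250,130:330,::-1],None,fx=3.7,fy=3.7,interpolation=cv2.INTER_CUBIC))
E
```

```text
pos [ 0.6274 -0.2473  0.062 ] yaw -5.56 tilt 0.07 w 0.627 F [-0.5  0.2 -1.4] t 36.0
shift [0.003  0.0545 0.0004]
turn [-0.07  0.04  0.02]
```

View pics/s11.png

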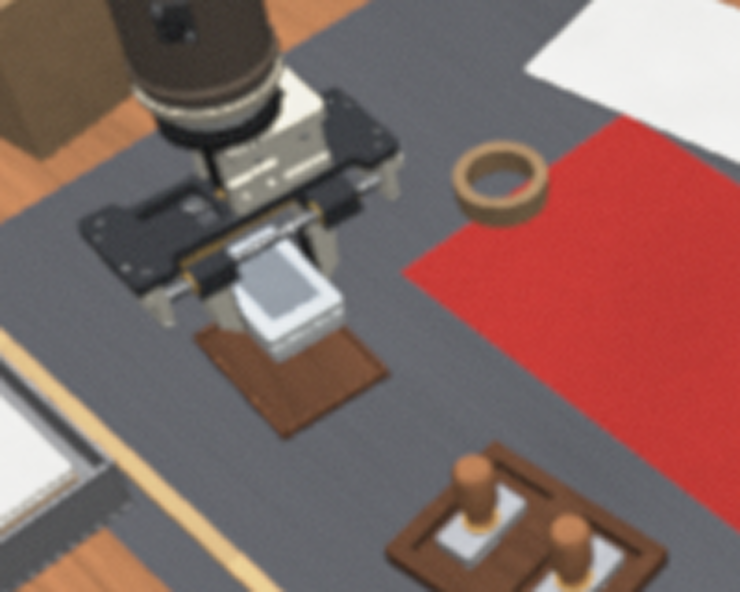

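The tin is held level above the tray and aligned with it. Descending.

>>> arm_command:
  plan:
    - [[0.003,0.015,0.0005],[0,0,0]]
    - [[0.003,0.03,0.0005],[0,0,0]]
    - [[0.003,0.042,0.0005],[0,0,0]]
    - [[0.003,0.045,0.0005],[0,0,0]]
    - [[0.003,0.045,0.0005],[0,0,0]]

```text
clock: 36.55
position: [0.6266, -0.2504, 0.0147]
ee_rot: [-1.162, 1.282, -1.279]
force: [0.2, 0.3, -1.1]
width: 0.63
```

```bash
python3 go.py .6276 -.2504 .0073 -5.6
```

```text
pos [ 0.6266 -0.2504  0.0147] yaw -5.59 tilt 0.11 w 0.63 F [ 0.2  0.3 -1.1] t 36.55
shift [-0.0001  0.0074  0.001 ]
turn [ 0.11  0.01 -0.03]
```

>>> arm_command:
  plan:
    - [[0,0.003,0],[0,0,0]]
    - [[0,0.006,0],[0,0,0]]
    - [[0,0.007,0],[0,0,0]]
    - [[0,0.007,0],[0,0,0]]

```text
clock: 36.95
position: [0.6273, -0.2508, 0.0091]
ee_rot: [-1.161, 1.281, -1.281]
force: [0.7, 0.1, -0.9]
width: 0.63
```

```bash
python3 go.py .6276 -.2504 .0073 -5.6
```

```text
pos [ 0.6273 -0.2508  0.0091] yaw -5.6 tilt 0.01 w 0.63 F [ 0.7  0.1 -0.9] t 36.95
shift [-0.0004  0.0018  0.0003]
turn [-0.    0.    0.01]
```

>>> arm_command:
  plan:
    - [[0,0.001,0],[0,0,0]]
    - [[0,0.0015,0],[0,0,0]]
    - [[0,0.0015,0],[0,0,0]]

```text
clock: 37.25
position: [0.6272, -0.2508, 0.0075]
ee_rot: [-1.161, 1.281, -1.281]
force: [-0.7, 0.0, -1.2]
width: 0.63
```

>>> arm_command:
  plan:
    - [[0,0,0],[0,0,0]]
    - [[0,0,0],[0,0,0]]
    - [[0,0,0],[0,0,0]]
    - [[0,0,0],[0,0,0]]
    - [[0,0,0],[0,0,0]]
  fingers: -1

```text
clock: 37.75
position: [0.6273, -0.2508, 0.0076]
ee_rot: [-1.161, 1.281, -1.281]
force: [0.1, 0.1, -0.9]
width: 0.987
```

>>> arm_command:
  plan:
    - [[0,-0.01,0],[0,0,0]]
    - [[0,-0.04,0],[0,0,0]]
    - [[0,-0.08,0],[0,0,0]]
    - [[0,-0.12,0],[0,0,0]]
    - [[0,-0.16,0],[0,0,0]]

```text
clock: 38.25
position: [0.6271, -0.2506, 0.17]
ee_rot: [-1.161, 1.28, -1.281]
force: [0.5, -0.2, 0.1]
width: 1.0
```

>>> arm_command:
  plan:
    - [[0.04,0,-0.03],[0,0,0]]
    - [[0.08,0,-0.06],[0,0,0]]
    - [[0.12,0,-0.1],[0,0,0]]
    - [[0.16,0,-0.14],[0,0,0]]
    - [[0.2,0,-0.18],[0,0,0]]

```text
clock: 38.75
position: [0.4423, -0.4208, 0.1685]
ee_rot: [-1.162, 1.28, -1.282]
force: [-0.2, -0.9, -0.3]
width: 0.998
```

>>> arm_command:
  plan:
    - [[0,0,0],[0,0,0]]
    - [[0,0,0],[0,0,0]]
    - [[0,0,0],[0,0,0]]
    - [[0,0,0],[0,0,0]]

```text
clock: 39.15
position: [0.4454, -0.4182, 0.1679]
ee_rot: [-1.162, 1.278, -1.279]
force: [0.2, 0.3, 0.5]
width: 1.001
```

```bash
python3 - <<'E'
from look import *
print(observe()["force"],observe()["clock"])
for n in("scene","top"):
    p=get_image(n)
    cv2.imwrite(f"pics/f_{n}.png",p["color"][:,:,::-1])
    cv2.imwrite(f"pics/fr_{n}.png",rectify(p,.018,.42,.72,-.36,.44,s=1000))
E
```

```text
[0.23785534 0.25000607 0.52011974] 39.15
```

View pics/fr_scene.png

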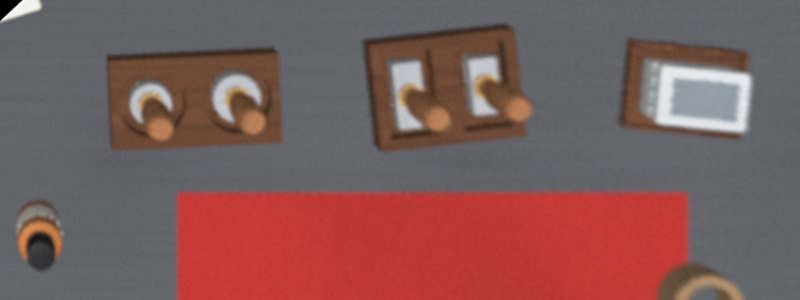

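View pics/fr_top.png

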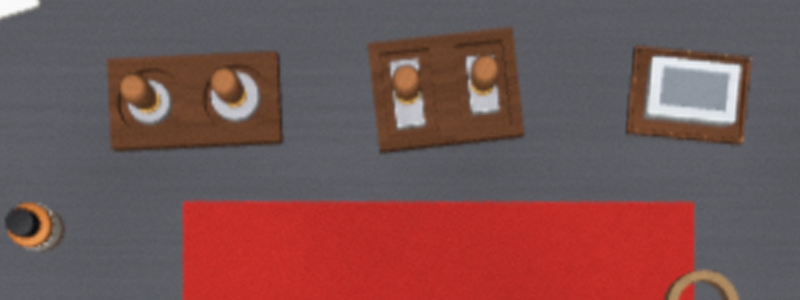

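View pics/f_scene.png

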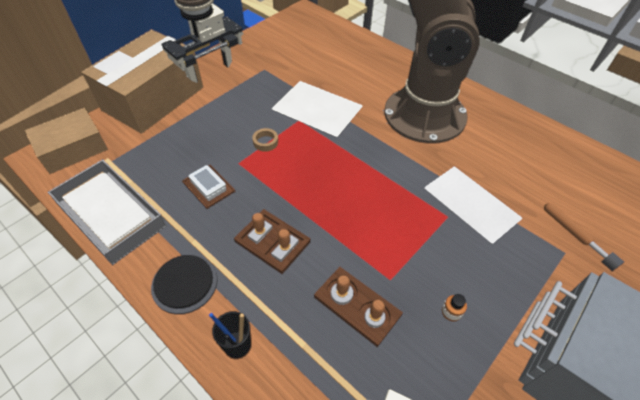

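```bash
python3 - <<'E'
from look import *
for n in("scene","top"):
    p=get_image(n)
    for z in(.032,):
        b=(.53,.73,-.34,-.16);im=rectify(p,z,*b,s=2000)
        m=(im.astype(int)[:,:,0]>125).astype(np.uint8) ;m=cv2.morphologyEx(m,cv2.MORPH_OPEN,np.ones((9,9)))
        m[:,:20]=0
        c=max(cv2.findContours(m,0,1)[0],key=cv2.contourArea);(u,v),(w,h),a=cv2.minAreaRect(c)
        print(n,"tin",.73-v/2000,-.16-u/2000,w/2,h/2,a)
    print([back(p,d["point"],0)[0].round(3) for d in place_of(p,"ink_bottle")[:1]])
E
```

```text
scene tin 0.6286043395996094 -0.24623242950439453 106.19390106201172 61.972930908203125 6.082336902618408
[array([0.487, 0.402, 0.   ])]
top tin 0.6267452011108399 -0.24942054748535158 89.61018371582031 61.39762878417969 6.009005546569824
[array([0.492, 0.408, 0.   ])]
```

The top view puts the tin within about 1 mm of the tray centre, with its size right for a lid height of 32 mm. All four feet are centred in their wells, the bottle has not moved and the arm is clear. Signing off.

```bash
python3 -c "
from cell import sign_off;print(sign_off())"
```

```text
the job is handed in; nothing more can be done
None
```

I stood all four stamps in their wells, laid the tin in the tray and handed the job in at about 39 s; sign-off gave no verdict.

**Last checks (camera pictures):**
- **Stamps:** all four feet were within about 2–3 mm of their well centres, and all stood upright. Their heights come from the placing readings, not from a separate measurement.
- **Tin:** the top view put it about 1 mm from the tray centre and flat. The scene fit put it about 4 mm off, but that outline was stretched to 106 mm by the visible side, so I gave it less weight.
- **Ink bottle:** standing within about 2–4 mm of its first position, which is within measurement noise.
- **Gripper:** open and clear of everything.

**What went wrong:**
- **First tin grasp missed:** the fingers closed above the tin. The real fingertips were about 8 mm above the reported tool height, not 22 mm below it as `arm.tip_extent` says.
- **57 N contact:** I measured this by lowering the shut fingertips onto the lid, and the wrist force briefly reached about 57 N. The wrist limit is 120 N. The 40 N limit covers only the arm and gripper body, and I believe only the fingertips touched.

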